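# Flip up the tab and take the push-and-turn vent cap off the filter canister

## Robot

A 7-joint arm with a two-finger parallel gripper is mounted at the origin on a cart in front of the work surface, level with it; the furniture and walls round the work are solid. World frame = base frame: x ahead of the robot, y to its left, z up, the work surface at z = 0. Lengths are in mm, angles in rad, forces in N, time in s.
With the tool pointing down it reaches from about 400 to 925 mm from the base axis. Payload 5.6 kg.
Tool frame: the origin (TCP) lies on the centre line of the jaws, within the pads' length; the fingertips stand 22 mm ahead of it and the grasp point (between the pads) lies 3 mm ahead of it; y points along the fingers, x is the direction in which the jaws open and shut, and the axes are right-handed (so a half turn about y gives the same grasp; the last joint's range is limited). The gripper opens to 85 mm and grips with 20 to 120 N. Pads are 22 mm wide; open, the fingers measure 114 mm over their backs; the gripper's body (76 mm by 85 mm) begins 54 mm behind the grasp point. The pads swing forward as they close: fully open they stand 13 mm farther back than shut.
Start: joints at [1.147, 0.468, -0.012, 1.603, 0.006, 1.071, -0.056], TCP at [241.542, -603.461, 253.29] pointing down, gripper open.
Joint ranges: [-2.53, 2.53], [-0.31, 2.02], [-1.57, 1.55], [0.28, 2.44], [-1.29, 4.43], [0.15, 1.84], [-2.92, 2.92]. Speed limits (rad/s): [2.57, 2.57, 3.14, 3.14, 3.14, 3.14, 3.14].

## Interface

Orientations are given as a unit quaternion [w, x, y, z].
In Python, from bench import robot, optics gives the robot as it stands. The module is installed in compiled form; this text tells all that it offers.
- The arm moves only by the tool send_rows, never from a script. Its argument "series" is a list of rows, each an object of numbers: "tx", "ty", "tz": the shift along the world's x, y, z in m; "ax", "ay", "az": the turn, a rotation vector about the world's x, y, z in rad; "hand": the gripper command: -1 is shut, 1 is fully open, values between are in proportion. A call has 1 to 12 rows; each row is the pose to reach, as a shift and turn from the pose commanded when the call began; what a row does not reach only later rows make up. A row lasts 1/12 s, in which the tool goes at most 41.7 mm and 7.16 degrees, less where a joint would pass 70% of its speed; a pose out of reach is approached as far as the arm can. A call with a gripper value outside its range is refused whole. The fingers move at their own pace and stop on an object; "force" is the grip in N (left out, the last holds). Time passes only in rows, so rows that repeat a pose let the fingers close. It gives the time, the measured TCP pose, the force and the opening at its end, in the units of the state.
- robot.get_obs(): the state, without advancing time (a new reading comes with each control period).
- optics.camera(name): name is "scene" or "top"; returns (picture, depth): 384x512x3 uint8, red, green, blue; 384x512 float32, mm along the optical axis (not along the pixel's ray), 0 where there is no reading.
- optics.camera_params(name): a dict with "camera_matrix" (3x3 intrinsics, pixels), "k1" (the pictures are not rectified: a ray, as slopes to the right and down, at radius r is drawn at 1 + k1 r^2 times it, then the intrinsics apply), "pose" (4x4, takes a point from camera to world coordinates). Camera axes: x right, y down, z forward; pixel columns grow to the right and rows downward; lengths in mm; the calibration is good to about 2 mm. A picture is of the moment at which its call begins. camera_params takes no time and is no camera call.
- robot.close_job(): hands the job in, once; it reports no verdict.
The state is a dict: "clock": time; "joint_pos": joint angles; "qd": joint speeds; "tau": joint torques, N m; "ee_pos": TCP position; "eef_rot": TCP orientation; "force": force on the tool from outside, world axes, zero at the start; "torque": the same for the moment, N m; "grip_width": finger opening in mm.
Only numpy, scipy, OpenCV 4.12 (cv2) and the standard library are available. Lean on these libraries where they do the work, as an engineer would, in place of code of your own. Each camera call takes 0.05 s, during which the arm holds its last target.

## Task

Open the steel filter canister: lift the hinged tab on its vent cap until it stands upright, then use the tab to press the cap down against its spring until you feel it bottom and, still pressing, turn it a quarter turn anticlockwise to its stop, never forcing it. Lift the cap off and set it upright on the small pale ring on the bench, its disc resting on the ring and its key inside, then let go. Leave everything else where it stands.

Things in the scene. Friction and masses are not known exactly. Their poses are not given: they have to be found in the camera images.
- canister: steel canister bolted to the bench, cannot move: square foot 120 mm wide, body 97 mm across up to z = 70 mm, neck 60 mm across from z = 92 to 120 mm. Origin: centre of the foot's underside; z up. The locked cap's axes are parallel to the canister's (within 0.1 rad). A soft black seal that yields freely lies in the 12 mm gap between neck and cap.
- neck (a point): centre of the canister's mouth, on its axis, at the top of the neck, 120 mm above the bench. More than 42 N between cap and canister damages it: pressing on past the bottom, turning hard against catch or stop, pulling while locked. Let up after the turn, the cap springs up about 6 mm and then lifts straight out
- cap: loose metal vent cap, about 150 g: disc 56 mm across, 10 mm thick; below it a 10 mm stem and a T-shaped key, a cross bar 34 x 9 x 4 mm along the cap's x axis, its underside 21 mm below the disc's underside. Origin: centre of the disc's underside; z up along the axis. Locked, the disc's underside is 12.5 mm above the neck.
- cap_disc (a point): on the cap's axis, half-way up the disc (5 mm above its underside). To open: press straight down, 7 to 12 N of spring, until it bottoms hard; the travel is 3 to 12 mm, different each time, and the key clears its catch only in the last 1 mm. Still pressing near the bottom (about 15 to 22 N in all) turn it anticlockwise from above, 90 degrees, to a stop
- tab (a joint): flip tab on the cap, rad: 0 flat on the disc, 1.571 upright at its stop; slightly stiff, stays where left. A plate 52 x 30 x 8 mm; hinge line along the cap's y, through the cap's axis, 14.5 mm above the disc's underside. Flat, it points along the cap's +x and overhangs the disc by 22 mm with free air below; upright, it stands on the axis, its end 50 mm above the hinge line
- tab_end (a point): middle of the tab's plate, 40 mm from the hinge line and 10 mm from the free end; its x axis points from the hinge to the free end, y along the hinge line
- rest_centre (a point): small pale spacer ring, loose, lying flat on the bench: 60 mm outside diameter, 22 mm high, open in the middle, bore about 42 mm; this point is the centre of its bore, half-way up (11 mm above the bench). The cap's key fits in the bore; the disc rests on the top face
- rest: the same pale spacer ring; origin at the centre of its underside
- jar: bystander: small sample jar with a lid, 52 mm across, 62 mm high; origin at the centre of the underside
- roll: bystander: white label roll standing on its end, 68 mm across, 38 mm high; origin at the centre of the underside
- beaker: bystander: plastic beaker 68 mm across, 89 mm high; origin at the centre of the underside
- dish: bystander: flat dish 90 mm across, 15 mm high; origin at the centre of the underside
- timer: bystander: timer 66 x 62 mm, 20 mm high; origin at the centre of the underside
- scoop: bystander: metal scoop 187 mm long, 45 mm high; origin at the centre of the underside
There are look-alikes about, which are no part of the job. Leave any green or yellow look-alike of the cap alone. Of the things that look like the canister, the larger one is meant.

How it is judged:
By the outcome, as a careful person would: the job done as asked, in the order asked, and still so for the second after the job is handed in, with the robot touching nothing.
It also fails if it takes over 72 s, if anything falls off the work surface, if the arm or the gripper's body presses on something with over 40 N, if the wrist force passes 120 N, or if a joint passes its speed limit or range.

## Working session

There is one attempt and no reset: what is moved stays moved. The work goes in short steps, Python scripts to look and compute and a tool call to move; the robot and the scene stay as the last step left them, time stands still between calls to the robot, and variables do not carry over. Pictures are saved under pics/ and viewed, and the job is handed in when it is done.

Besides the shell and the picture viewer there is one more tool, called after "Call:" by a JSON object that holds its "fn" and its "kwargs", one argument or row to a line. send_rows: Moves the arm, as the interface text tells. Its arguments: {"type":"object","properties":{"series":{"type":"array","items":{"type":"object","properties":{"tx":{"type":"number"},"ty":{"type":"number"},"tz":{"type":"number"},"ax":{"type":"number"},"ay":{"type":"number"},"az":{"type":"number"},"hand":{"type":"number"}}}},"force":{"type":"number"}},"required":["series"]}

```bash
mkdir -p pics
cat > h.py <<'E'
import numpy as np, cv2
from bench import robot, optics
def snap(n,tag):
    im,d=optics.camera(n); cv2.imwrite(f'pics/{tag}.png',im[:,:,::-1]); np.savez(f'pics/{tag}.npz',im=im,d=d); return im,d
def rays(n,uv):
    p=optics.camera_params(n);K=np.array(p['camera_matrix']);k=p['k1']
    a=np.array(uv,float).reshape(-1,2)
    xd=np.c_[(a[:,0]-K[0,2])/K[0,0],(a[:,1]-K[1,2])/K[1,1]]
    x=xd.copy()
    for _ in range(20): x=xd/(1+k*(x**2).sum(1,keepdims=True))
    T=np.array(p['pose']); r=np.c_[x,np.ones(len(x))]
    return T[:3,3], r@T[:3,:3].T
def onplane(n,uv,z):
    o,r=rays(n,uv); return o+r*((z-o[2])/r[:,2])[:,None]
def bydepth(n,uv,d):
    o,r=rays(n,uv); return o+r*np.array(d).reshape(-1,1)
def cloud(n,d):
    h,w=d.shape;u,v=np.meshgrid(np.arange(w),np.arange(h))
    P=bydepth(n,np.c_[u.ravel(),v.ravel()],d.ravel()).reshape(h,w,3); P[d==0]=np.nan; return P
E
python3 - <<'E'
from h import *
for n in('scene','top'):
    im,d=snap(n,n+'0'); p=optics.camera_params(n); print(n,p['camera_matrix'],p['k1'],np.round(p['pose'],3))
print(robot.get_obs())
E
```

```text
scene [[431.80803975   0.         248.80350518]
 [  0.         431.80803975 189.12045716]
 [  0.           0.           1.        ]] -0.043821570736676065 [[-7.600000e-01 -4.680000e-01  4.510000e-01 -2.889000e+01]
 [-6.500000e-01  5.540000e-01 -5.200000e-01  6.509320e+02]
 [-6.000000e-03 -6.890000e-01 -7.250000e-01  1.037601e+03]
 [ 0.000000e+00  0.000000e+00  0.000000e+00  1.000000e+00]]
top [[426.21668423   0.         258.88870398]
 [  0.         426.21668423 192.89501819]
 [  0.           0.           1.        ]] -0.04986150527617699 [[ 6.000000e-02 -9.760000e-01  2.090000e-01  2.633080e+02]
 [-9.980000e-01 -6.000000e-02  7.000000e-03 -3.961000e+00]
 [ 6.000000e-03 -2.090000e-01 -9.780000e-01  1.476049e+03]
 [ 0.000000e+00  0.000000e+00  0.000000e+00  1.000000e+00]]
{'clock': 0.1, 'joint_pos': array([ 1.14696153,  0.46832043, -0.01159549,  1.60354776,  0.00599642,
        1.07140484, -0.05630017]), 'qd': array([ 0.00182133, -0.00252716,  0.00081352, -0.00223192,  0.00088163,
       -0.0012864 ,  0.00014643]), 'tau': array([ 1.11385933e-03, -5.33516800e+01,  2.16305105e-02, -2.51966250e+01,
        1.15692860e-02,  4.27683903e-03,  8.71195255e-06]), 'ee_pos': array([ 241.36207753, -603.01223953,  252.40650966]), 'eef_rot': array([ 0.58587324, -0.5852916 ,  0.39685353, -0.39584539]), 'force': array([ 0.26145477,  0.03801509, -0.62597137]), 'torque': array([0.01347117, 0.01746569, 0.02678829]), 'grip_width': 85.65470987249246}
```

View pics/scene0.png

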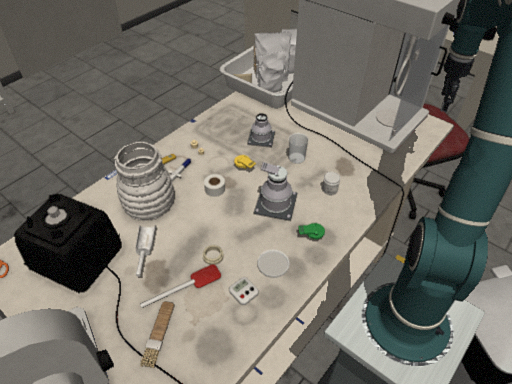

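View pics/top0.png

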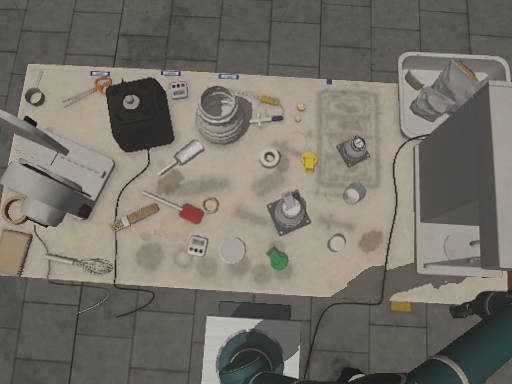

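Run:
```python
import cv2,numpy as np
s=cv2.imread('pics/scene0.png');t=cv2.imread('pics/top0.png')
a=cv2.resize(s[150:230,235:315],(400,400),interpolation=cv2.INTER_CUBIC)
b=cv2.resize(t[180:240,260:320],(400,400),interpolation=cv2.INTER_CUBIC)
c=cv2.resize(s[230:280,190:240],(200,200),interpolation=cv2.INTER_CUBIC)
d=cv2.resize(t[185:225,190:230],(200,200),interpolation=cv2.INTER_CUBIC)
e=cv2.resize(s[105:155,235:285],(200,200),interpolation=cv2.INTER_CUBIC)
f=cv2.resize(t[130:170,335:375],(200,200),interpolation=cv2.INTER_CUBIC)
cv2.imwrite('pics/crop.png',np.vstack([np.hstack([a,b]),np.hstack([c,d,e,f])]))
```

```text
(no output)
```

View pics/crop.png

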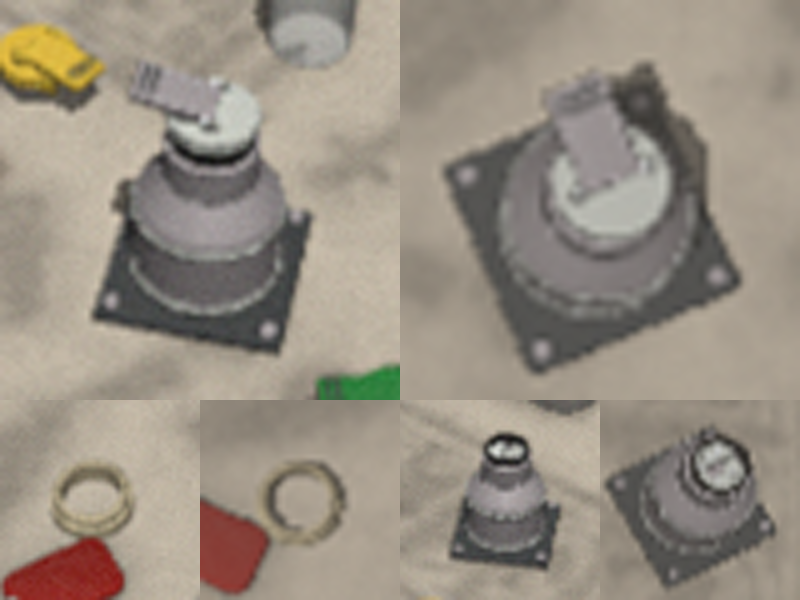

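Run:
```python
from h import *
for n,box in(('scene',(255,150,300,200)),('top',(278,185,305,225))):
    z=np.load(f'pics/{n}0.npz');im,d=z['im'],z['d'];P=cloud(n,d)
    x0,y0,x1,y1=box; Q=P[y0:y1,x0:x1]; I=im[y0:y1,x0:x1].astype(int)
    # disc: pale; tab: higher
    h=Q[...,2]
    print(n,'hist',[(a,int(((h>a)&(h<a+4)).sum())) for a in range(110,165,4)])
    for name,lo,hi in(('disc',136,147),('tab',148,160)):
        m=(h>lo)&(h<hi); m=m.astype(np.uint8); 
        p=Q[m>0]
        print(name,len(p),p.mean(0).round(1),np.median(p[:,2]).round(1))
        if len(p)>5:
            print(cv2.minAreaRect(p[:,:2].astype(np.float32)), cv2.minEnclosingCircle(p[:,:2].astype(np.float32)))
    hsv=cv2.cvtColor(im,cv2.COLOR_RGB2HSV)
    print(np.unique((im[y0:y1,x0:x1].mean(2)>175),return_counts=True))
```

```text
scene hist [(110, 17), (114, 21), (118, 39), (122, 18), (126, 15), (130, 13), (134, 13), (138, 62), (142, 71), (146, 20), (150, 45), (154, 48), (158, 36), (162, 11)]
disc 146 [500.4 -94.2 141.8] 142.0
((503.7791442871094, -99.59440612792969), (45.79630661010742, 57.90408706665039), 0.6607778668403625) ((507.4598693847656, -99.01665496826172), 30.029705047607422)
tab 126 [524.4 -88.3 154.1] 154.2
((527.4623413085938, -86.55024719238281), (51.253116607666016, 39.334144592285156), 31.41908073425293) ((527.4290771484375, -88.47628021240234), 30.1409969329834)
(array([False,  True]), array([1864,  386]))
top hist [(110, 5), (114, 12), (118, 12), (122, 7), (126, 0), (130, 1), (134, 11), (138, 53), (142, 70), (146, 29), (150, 43), (154, 55), (158, 37), (162, 19)]
disc 142 [ 503.4 -101.   142.3] 142.4
((506.9089660644531, -99.90465545654297), (47.353336334228516, 56.334266662597656), 21.467248916625977) ((509.893310546875, -98.73106384277344), 28.3469295501709)
tab 131 [524.9 -92.  154.6] 154.9
((519.6337890625, -92.79630279541016), (71.18895721435547, 38.86087417602539), 34.042301177978516) ((527.8423461914062, -104.94664764404297), 35.91239929199219)
(array([False,  True]), array([993,  87]))
```

Run:
```python
from h import *
# dark foot contour
for n,box in(('scene',(245,170,310,228)),('top',(262,180,320,240))):
    im=np.load(f'pics/{n}0.npz')['im']; x0,y0,x1,y1=box
    I=im[y0:y1,x0:x1].mean(2); m=(I<85).astype(np.uint8)
    m=cv2.morphologyEx(m,cv2.MORPH_OPEN,np.ones((2,2)))
    c=max(cv2.findContours(m,0,2)[0],key=lambda c:cv2.contourArea(cv2.convexHull(c)))
    ap=cv2.approxPolyDP(cv2.convexHull(c),4,True).reshape(-1,2)+[x0,y0]
    P=onplane(n,ap,6); print(n,ap.tolist(),P.round(0).tolist(),np.linalg.norm(P-np.roll(P,1,0),axis=1).round())
# ring
    u,v=(213,255) if n=='scene' else (211,205)
    J=im[v-15:v+15,u-15:u+15]
    cv2.imwrite(f'pics/ring_{n}.png',cv2.resize(J[:,:,::-1],(400,400),interpolation=cv2.INTER_NEAREST))
    d=np.load(f'pics/{n}0.npz')['d'];P=cloud(n,d)[v-15:v+15,u-15:u+15]
    p=P[(P[...,2]>14)&(P[...,2]<32)]
    print('ring',len(p),np.median(p[:,2]),p.mean(0).round(1),cv2.minEnclosingCircle(p[:,:2].astype(np.float32)),cv2.minAreaRect(p[:,:2].astype(np.float32)))
```

```text
scene [[261, 195], [296, 196], [291, 220], [255, 214]] [[566.0, -95.0, 6.0], [476.0, -165.0, 6.0], [428.0, -74.0, 6.0], [529.0, -21.0, 6.0]] [ 83. 114. 103. 114.]
ring 130 19.789076183939642 [519.1 182.6  19.5] ((519.7066650390625, 191.467529296875), 38.76546096801758) ((514.3839721679688, 184.77667236328125), (57.72734069824219, 71.3318862915039), 51.90306854248047)
top [[270, 210], [277, 203], [309, 219], [306, 226], [284, 234]] [[519.0, -36.0, 6.0], [545.0, -59.0, 6.0], [495.0, -173.0, 6.0], [470.0, -164.0, 6.0], [437.0, -89.0, 6.0]] [ 97.  35. 125.  27.  82.]
ring 86 20.874922279794646 [521.7 178.3  20.4] ((522.4657592773438, 178.19956970214844), 29.839204788208008) ((521.7305908203125, 177.63119506835938), (56.69768142700195, 55.98021697998047), 5.051882266998291)
```

Run:
```python
from h import *
P=onplane('top',[[266.3,204.3],[297,189.5],[310.5,221.5],[280.2,235.3]],8);print(P.round(1),P.mean(0)); e=np.roll(P,-1,0)-P
print(np.linalg.norm(e,axis=1),np.degrees(np.arctan2(e[:,1],e[:,0])))
S=np.array([[261.5,169],[297.5,192.5],[290.8,220.5],[253.3,213.5]])
P=onplane('scene',S,8);print(P.round(1)); e=np.roll(P,-1,0)-P
print(np.linalg.norm(e,axis=1),np.degrees(np.arctan2(e[:,1],e[:,0])))
# tab plane fit, both clouds
for n,box in(('scene',(255,150,300,200)),('top',(278,185,305,225))):
    z=np.load(f'pics/{n}0.npz');im,d=z['im'],z['d'];C=cloud(n,d);x0,y0,x1,y1=box; Q=C[y0:y1,x0:x1].reshape(-1,3)
    p=Q[(Q[:,2]>147)&(Q[:,2]<170)]
    A=np.c_[p[:,:2]-[506,-99],np.ones(len(p))]
    w=np.ones(len(p),bool)
    for _ in range(5):
        c=np.linalg.lstsq(A[w],p[w,2],rcond=None)[0]; r=p[:,2]-A@c; w=abs(r)<4
    print(n,w.sum(),c,np.degrees(np.arctan(np.hypot(*c[:2]))),np.degrees(np.arctan2(c[1],c[0])),r[w].std())
    q=p[w]; print(q.mean(0),cv2.minAreaRect(q[:,:2].astype(np.float32)), q.max(0),q.min(0))
    print(robot.get_obs()['clock'])
```

```text
[[ 537.7  -21.6    8. ]
 [ 597.3 -126.8    8. ]
 [ 486.3 -178.5    8. ]
 [ 431.9  -75.6    8. ]] [ 513.31721005 -100.62695626    8.        ]
[120.97140255 122.47403977 116.33806093 118.73610044] [ -60.43801521 -155.0304538   117.86005168   27.08984625]
[[ 640.6 -189.     8. ]
 [ 480.6 -179.2    8. ]
 [ 426.7  -70.4    8. ]
 [ 532.9  -17.5    8. ]]
[160.28173515 121.43750005 118.7081126  202.47094048] [176.49458441 116.36000803  26.45645158 -57.88919823]
scene 141 [2.10774168e-01 1.08032980e-01 1.49859445e+02] 13.32483956901705 27.137554929949307 1.7490683861734448
[526.42508902 -87.79044098 155.3755279 ] ((524.0965576171875, -91.06754302978516), (64.80606842041016, 40.18828582763672), 23.677114486694336) [557.51022654 -62.92931534 163.6672974 ] [ 496.26286267 -116.45876648  147.30841628]
0.1
top 154 [2.25110132e-01 9.62103515e-02 1.50021968e+02] 13.755927471682712 23.1414935077305 1.9227172317942438
[527.90574014 -89.17131091 155.89879403] ((521.5770874023438, -91.28175354003906), (70.61033630371094, 38.737525939941406), 34.497764587402344) [555.73477581 -64.14899093 164.87130801] [ 494.35670245 -123.59117323  147.01206648]
0.1
```

Run:
```python
from h import *
C=cloud('top',np.load('pics/top0.npz')['d'])
for nm in('top','scene'):
    C=cloud(nm,np.load(f'pics/{nm}0.npz')['d']).reshape(-1,3)
    print(nm)
    for y in range(-700,-50,50):
        p=C[(C[:,1]>y)&(C[:,1]<y+50)&(C[:,2]>60)]
        print(y,[(x,int(np.nanmax(q))) for x in range(0,900,50) for q in [p[(p[:,0]>x)&(p[:,0]<x+50)][:,2]] if len(q)>5])
# pale disc mask refine
for n,box in(('scene',(255,150,300,200)),('top',(278,185,305,225))):
    z=np.load(f'pics/{n}0.npz');im=z['im'];x0,y0,x1,y1=box
    h=cloud(n,z['d'])[y0:y1,x0:x1,2]
    I=im[y0:y1,x0:x1].astype(int); m=((I.min(2)>165)&(h>132)).astype(np.uint8)
    c=max(cv2.findContours(m,0,1)[0],key=cv2.contourArea).reshape(-1,2)+[x0,y0]
    P=onplane(n,c,142.5)[:,:2].astype(np.float32); print(n,len(c),cv2.minEnclosingCircle(P),P.min(0),P.max(0))
```

```text
top
-700 [(350, 224), (400, 191), (450, 210), (500, 222)]
-650 [(250, 462), (350, 328), (400, 262), (450, 299), (500, 325), (850, 185)]
-600 [(200, 467), (250, 552), (300, 536), (350, 537), (400, 537), (450, 537), (500, 538), (550, 537), (600, 536), (650, 538), (700, 538), (750, 536), (850, 190)]
-550 [(200, 637), (250, 595), (300, 535), (350, 537), (400, 537), (450, 537), (500, 536), (550, 536), (600, 537), (650, 536), (700, 536), (750, 536), (800, 89)]
-500 [(100, 680), (150, 685), (200, 668), (750, 95), (800, 92), (850, 93)]
-450 [(100, 714), (150, 714), (200, 667)]
-400 [(100, 745), (150, 730), (550, 92)]
-350 [(100, 762), (150, 734), (550, 93), (600, 95), (700, 105), (750, 105)]
-300 [(100, 795), (350, 67), (400, 69), (550, 95), (700, 83), (750, 90)]
-250 [(100, 809), (400, 69)]
-200 [(50, 677), (100, 789)]
-150 [(50, 641), (450, 150), (500, 156)]
-100 [(0, 243), (50, 551), (450, 153), (500, 168), (550, 167)]
scene
-700 [(300, 529), (350, 398), (400, 383), (450, 393), (500, 381)]
-650 [(200, 504), (250, 499), (300, 535), (350, 534), (400, 280), (450, 418), (500, 413), (850, 189)
[... 340 characters left out ...]
00, 87)]
-500 [(150, 588), (200, 619), (750, 94), (800, 91), (850, 93)]
-450 [(150, 645), (200, 636)]
-400 [(100, 649), (150, 670), (550, 86)]
-350 [(100, 691), (150, 680), (550, 94), (600, 91), (700, 103), (750, 103)]
-300 [(350, 64), (400, 65), (550, 88), (600, 88), (700, 103), (750, 100)]
-250 [(100, 730), (400, 65)]
-200 [(50, 738), (100, 743)]
-150 [(0, 652), (50, 726), (450, 147), (500, 156)]
-100 [(0, 621), (50, 611), (450, 150), (500, 164), (550, 162)]
scene 50 ((507.79522705078125, -99.2532730102539), 26.69574546813965) [ 483.35452  -125.684494] [522.62396  -73.443535]
top 53 ((509.13250732421875, -98.93477630615234), 26.171104431152344) [ 485.72095 -124.53878] [519.2759  -73.13304]
```

Call:
{"fn": "send_rows", "kwargs": {
  "series": [
    {"ty": 0.2,"hand": 1},
    {"ty": 0.2,"hand": 1},
    {"ty": 0.2,"hand": 1},
    {"ty": 0.2,"hand": 1},
    {"ty": 0.2,"hand": 0.2},
    {"tx": 0.1,"ty": 0.35,"tz": 0.04,"az": 0.85,"hand": 0.2},
    {"tx": 0.1,"ty": 0.35,"tz": 0.04,"az": 0.85,"hand": 0.2},
    {"tx": 0.1,"ty": 0.35,"tz": 0.04,"az": 0.85,"hand": 0.2},
    {"tx": 0.1,"ty": 0.35,"tz": 0.04,"az": 0.85,"hand": 0.2},
    {"tx": 0.1,"ty": 0.35,"tz": 0.04,"az": 0.85,"hand": 0.2},
    {"tx": 0.1,"ty": 0.35,"tz": 0.04,"az": 0.85,"hand": 0.2},
    {"tx": 0.1,"ty": 0.35,"tz": 0.04,"az": 0.85,"hand": 0.2}
  ]
}}

```text
$.series[0]: bad value
```

```bash
cat >> h.py <<'E'
from scipy.spatial.transform import Rotation as Ro
c0=np.array([508.5,-99.,147.]); yaw=np.radians(26.5)
ex=np.array([np.cos(yaw),np.sin(yaw),0]); ey=np.array([-np.sin(yaw),np.cos(yaw),0]); ez=np.array([0,0,1.])
def cur():
    o=robot.get_obs(); q=o['eef_rot']; return o['ee_pos'],Ro.from_quat(np.r_[q[1:],q[0]]),o
def want(r,z,alpha,y=0):
    "tool with x outer, tilt alpha; TCP at r,z rel hinge"
    a=np.radians(alpha); f=-np.sin(a)*ex-np.cos(a)*ez; x=np.cos(a)*ex-np.sin(a)*ez
    return c0+r*ex+z*ez+y*ey, Ro.from_matrix(np.c_[x,f,np.cross(x,f)])
def delta(t,frm=None):
    p,R,_=cur()
    if frm: p,R=frm
    print('shift',((t[0]-p)/1000).round(4),'turn',(t[1]*R.inv()).as_rotvec().round(3))
E
python3 - <<'E'
from h import *
p,R,o=cur(); print(o); print(R.as_matrix().round(3))
delta(want(103,99,40)); delta(want(103,99,0))
E
```

```text
{'clock': 0.1, 'joint_pos': array([ 1.14696153,  0.46832043, -0.01159549,  1.60354776,  0.00599642,
        1.07140484, -0.05630017]), 'qd': array([ 0.00182133, -0.00252716,  0.00081352, -0.00223192,  0.00088163,
       -0.0012864 ,  0.00014643]), 'tau': array([ 1.11385933e-03, -5.33516800e+01,  2.16305105e-02, -2.51966250e+01,
        1.15692860e-02,  4.27683903e-03,  8.71195255e-06]), 'ee_pos': array([ 241.36207753, -603.01223953,  252.40650966]), 'eef_rot': array([ 0.58587324, -0.5852916 ,  0.39685353, -0.39584539]), 'force': array([ 0.26145477,  0.03801509, -0.62597137]), 'torque': array([0.01347117, 0.01746569, 0.02678829]), 'grip_width': 85.65470987249246}
[[ 0.372 -0.001  0.928]
 [-0.928  0.001  0.372]
 [-0.002 -1.    -0.   ]]
shift [ 0.3593  0.55   -0.0064] turn [0.277 0.728 1.579]
shift [ 0.3593  0.55   -0.0064] turn [-1.000e-03 -2.000e-03  1.653e+00]
```

Call:
{"fn": "send_rows", "kwargs": {
  "series": [
    {"tx": 0,"ty": 0.2,"tz": 0,"ax": 0,"ay": 0,"az": 0,"hand": 1},
    {"tx": 0,"ty": 0.2,"tz": 0,"ax": 0,"ay": 0,"az": 0,"hand": 1},
    {"tx": 0,"ty": 0.2,"tz": 0,"ax": 0,"ay": 0,"az": 0,"hand": 1},
    {"tx": 0,"ty": 0.2,"tz": 0,"ax": 0,"ay": 0,"az": 0,"hand": 1},
    {"tx": 0,"ty": 0.2,"tz": 0,"ax": 0,"ay": 0,"az": 0,"hand": 0.2},
    {"tx": 0.1,"ty": 0.35,"tz": 0.04,"ax": 0,"ay": 0,"az": 0.85,"hand": 0.2},
    {"tx": 0.1,"ty": 0.35,"tz": 0.04,"ax": 0,"ay": 0,"az": 0.85,"hand": 0.2},
    {"tx": 0.1,"ty": 0.35,"tz": 0.04,"ax": 0,"ay": 0,"az": 0.85,"hand": 0.2},
    {"tx": 0.1,"ty": 0.35,"tz": 0.04,"ax": 0,"ay": 0,"az": 0.85,"hand": 0.2},
    {"tx": 0.1,"ty": 0.35,"tz": 0.04,"ax": 0,"ay": 0,"az": 0.85,"hand": 0.2},
    {"tx": 0.1,"ty": 0.35,"tz": 0.04,"ax": 0,"ay": 0,"az": 0.85,"hand": 0.2},
    {"tx": 0.1,"ty": 0.35,"tz": 0.04,"ax": 0,"ay": 0,"az": 0.85,"hand": 0.2}
  ],
  "force": 40
}}

```text
clock: 1.1
ee_pos: [342.4, -252.0, 293.6]
eef_rot: [-0.697, 0.698, -0.116, 0.116]
force: [-0.6, -0.3, -0.7]
grip_width: 51.3
```

Run:
```python
from h import *
p,R,o=cur(); print(o); print(R.as_matrix().round(3))
delta(want(103,120,40)); delta(want(103,120,0))
```

```text
{'clock': 1.1, 'joint_pos': array([ 0.84660715,  0.05132463, -0.29825161,  2.05728629,  0.01787582,
        1.03462087,  0.20934315]), 'qd': array([ 5.92217357e-02,  1.21966684e-02, -1.12628799e-02,  2.46639241e-03,
        6.90443574e-03, -9.33930100e-04,  1.16247314e+00]), 'tau': array([-1.31803807e+00, -2.74595940e+01, -1.39699493e+00, -2.49097627e+01,
       -1.31942108e-01, -4.22760801e-03, -1.06755327e+00]), 'ee_pos': array([ 342.3606193 , -252.04382888,  293.59783   ]), 'eef_rot': array([-0.69730069,  0.6976752 , -0.116046  ,  0.11642337]), 'force': array([-0.61373904, -0.32530931, -0.68263979]), 'torque': array([ 0.01280297, -0.01967669,  0.01609642]), 'grip_width': 51.317418315352164}
[[ 0.946  0.     0.324]
 [-0.324 -0.001  0.946]
 [ 0.001 -1.    -0.   ]]
shift [ 0.2583  0.199  -0.0266] turn [-0.047  0.715  0.759]
shift [ 0.2583  0.199  -0.0266] turn [0.    0.001 0.793]
```

Call:
{"fn": "send_rows", "kwargs": {
  "series": [
    {"tx": 0.26,"ty": 0.2,"tz": 0.0,"ax": -0.047,"ay": 0.715,"az": 0.76,"hand": 0.2},
    {"tx": 0.26,"ty": 0.2,"tz": 0.0,"ax": -0.047,"ay": 0.715,"az": 0.76,"hand": 0.2},
    {"tx": 0.26,"ty": 0.2,"tz": 0.0,"ax": -0.047,"ay": 0.715,"az": 0.76,"hand": 0.2},
    {"tx": 0.26,"ty": 0.2,"tz": 0.0,"ax": -0.047,"ay": 0.715,"az": 0.76,"hand": 0.2},
    {"tx": 0.26,"ty": 0.2,"tz": 0.0,"ax": -0.047,"ay": 0.715,"az": 0.76,"hand": 0.2},
    {"tx": 0.26,"ty": 0.2,"tz": 0.0,"ax": -0.047,"ay": 0.715,"az": 0.76,"hand": 0.2},
    {"tx": 0.26,"ty": 0.2,"tz": 0.0,"ax": -0.047,"ay": 0.715,"az": 0.76,"hand": 0.2},
    {"tx": 0.26,"ty": 0.2,"tz": 0.0,"ax": -0.047,"ay": 0.715,"az": 0.76,"hand": 0.2},
    {"tx": 0.26,"ty": 0.2,"tz": 0.0,"ax": -0.047,"ay": 0.715,"az": 0.76,"hand": 0.2},
    {"tx": 0.26,"ty": 0.2,"tz": 0.0,"ax": -0.047,"ay": 0.715,"az": 0.76,"hand": 0.2},
    {"tx": 0.26,"ty": 0.2,"tz": 0.0,"ax": -0.047,"ay": 0.715,"az": 0.76,"hand": 0.2},
    {"tx": 0.26,"ty": 0.2,"tz": 0.0,"ax": -0.047,"ay": 0.715,"az": 0.76,"hand": 0.2}
  ]
}}

```text
clock: 2.1
ee_pos: [601.0, -53.9, 293.7]
eef_rot: [-0.591, 0.704, -0.086, -0.384]
force: [-0.4, 0.1, 0.7]
grip_width: 51.0
```

Run:
```python
from h import *
p,R,o=cur(); print(o['joint_pos'].round(2),o['qd'].round(2),p.round(1)); print(R.as_matrix().round(3))
delta(want(103,99,40)); delta(want(39,22,40))
```

```text
[ 0.01  0.71 -0.16  1.27  0.32  1.84  0.28] [ 0.06 -0.02 -0.02  0.01 -0.    0.    0.01] [601.  -53.9 293.7]
[[ 0.69  -0.575 -0.439]
 [ 0.332 -0.286  0.899]
 [-0.642 -0.766 -0.006]]
shift [-0.0003  0.0008 -0.0477] turn [0.006 0.003 0.008]
shift [-0.0576 -0.0277 -0.1247] turn [0.006 0.003 0.008]
```

Call:
{"fn": "send_rows", "kwargs": {
  "series": [
    {"tx": 0,"ty": 0.001,"tz": -0.04,"ax": 0.006,"ay": 0.003,"az": 0.008,"hand": 0.2},
    {"tx": -0.01,"ty": -0.004,"tz": -0.06,"ax": 0.006,"ay": 0.003,"az": 0.008,"hand": 0.2},
    {"tx": -0.025,"ty": -0.012,"tz": -0.08,"ax": 0.006,"ay": 0.003,"az": 0.008,"hand": 0.2},
    {"tx": -0.038,"ty": -0.018,"tz": -0.098,"ax": 0.006,"ay": 0.003,"az": 0.008,"hand": 0.2},
    {"tx": -0.038,"ty": -0.018,"tz": -0.098,"ax": 0.006,"ay": 0.003,"az": 0.008,"hand": 0.2},
    {"tx": -0.038,"ty": -0.018,"tz": -0.098,"ax": 0.006,"ay": 0.003,"az": 0.008,"hand": 0.2}
  ]
}}

```text
clock: 2.6
ee_pos: [562.6, -73.9, 196.4]
eef_rot: [-0.593, 0.701, -0.084, -0.387]
force: [0.9, -0.3, 0.1]
grip_width: 51.1
```

Run:
```python
from h import *
p,R,o=cur(); print(o['joint_pos'].round(2),o['qd'].round(2),p.round(1)); print(R.as_matrix().round(3))
delta(want(39,22,40))
s,_=snap('scene','s1');t,_=snap('top','t1')
a=cv2.resize(s[110:230,225:345],(400,400),interpolation=cv2.INTER_CUBIC)
b=cv2.resize(t[160:240,250:330],(400,400),interpolation=cv2.INTER_CUBIC)
cv2.imwrite('pics/c1.png',np.hstack([a,b])[:,:,::-1])
```

```text
[ 0.05  0.74 -0.17  1.46  0.33  1.63  0.25] [-0.03 -0.01  0.   -0.07 -0.    0.01  0.01] [562.6 -73.9 196.4]
[[ 0.687 -0.577 -0.443]
 [ 0.34  -0.283  0.897]
 [-0.642 -0.766  0.002]]
shift [-0.0192 -0.0077 -0.0274] turn [-0.002 -0.     0.004]
```

View pics/c1.png

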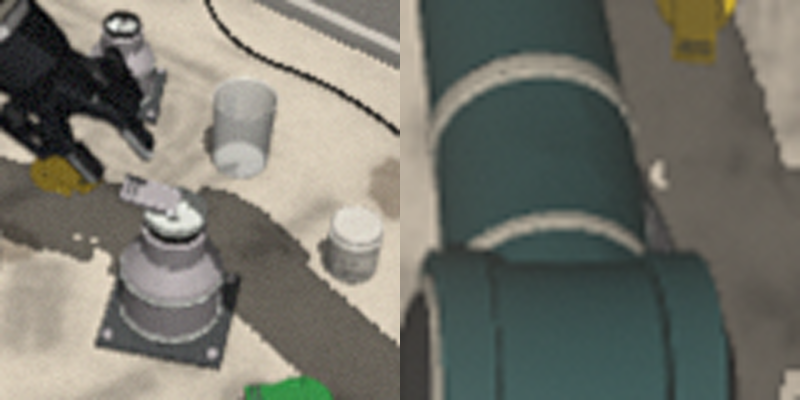

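Call:
{"fn": "send_rows", "kwargs": {
  "series": [
    {"tx": -0.006,"ty": -0.002,"tz": -0.009,"ax": 0,"ay": 0,"az": 0,"hand": 0.2},
    {"tx": -0.012,"ty": -0.005,"tz": -0.018,"ax": 0,"ay": 0,"az": 0,"hand": 0.2},
    {"tx": -0.019,"ty": -0.008,"tz": -0.027,"ax": 0,"ay": 0,"az": 0,"hand": 0.2},
    {"tx": -0.019,"ty": -0.008,"tz": -0.027,"ax": 0,"ay": 0,"az": 0,"hand": 0.2}
  ]
}}

```text
clock: 3.03
ee_pos: [542.1, -80.3, 166.4]
eef_rot: [-0.591, 0.701, -0.085, -0.39]
force: [-0.7, -0.0, 0.1]
grip_width: 51.3
```

Run:
```python
from h import *
p,R,o=cur(); print(o['force'],p.round(1))
a=np.radians(40); ov=np.cos(a)*ex-np.sin(a)*ez
print('step -37 o',(-.037*ov).round(4))
s,_=snap('scene','s2')
a=cv2.resize(s[130:210,235:315],(600,600),interpolation=cv2.INTER_CUBIC)
cv2.imwrite('pics/c2.png',a[:,:,::-1])
```

```text
[-0.71143869 -0.02677296  0.06540686] [542.1 -80.3 166.4]
step -37 o [-0.0254 -0.0126  0.0238]
```

View pics/c2.png

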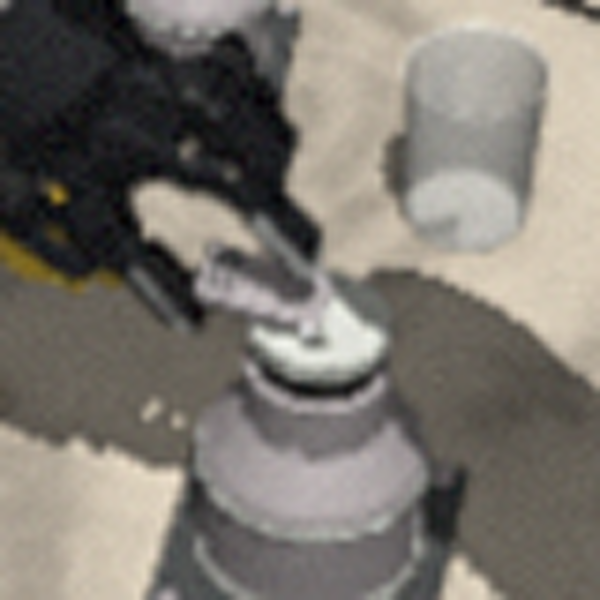

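Call:
{"fn": "send_rows", "kwargs": {
  "series": [
    {"tx": -0.004,"ty": -0.002,"tz": 0.004,"ax": 0,"ay": 0,"az": 0,"hand": 0.2},
    {"tx": -0.008,"ty": -0.004,"tz": 0.008,"ax": 0,"ay": 0,"az": 0,"hand": 0.2},
    {"tx": -0.012,"ty": -0.006,"tz": 0.012,"ax": 0,"ay": 0,"az": 0,"hand": 0.2},
    {"tx": -0.016,"ty": -0.008,"tz": 0.015,"ax": 0,"ay": 0,"az": 0,"hand": 0.2}
  ]
}}

```text
clock: 3.42
ee_pos: [528.9, -87.3, 184.3]
eef_rot: [-0.591, 0.702, -0.082, -0.388]
force: [2.2, 1.2, 0.5]
grip_width: 51.2
```

Run:
```python
from h import *
p,R,o=cur(); print(o['force'],p.round(1))
s,_=snap('scene','s3')
a=cv2.resize(s[130:210,235:315],(600,600),interpolation=cv2.INTER_CUBIC)
cv2.imwrite('pics/c3.png',a[:,:,::-1])
```

```text
[2.1761931  1.20270816 0.48297339] [528.9 -87.3 184.3]
```

View pics/c3.png

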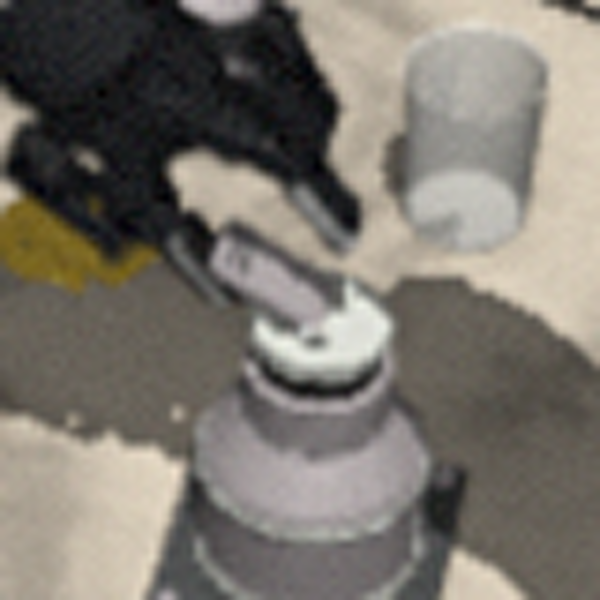

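Run:
```python
from h import *
for al in(40,33,26,19,12,5,0):
    a=np.radians(al); s,oo=44,-21
    print(al,end=' '); delta(want(s*np.sin(a)+oo*np.cos(a),s*np.cos(a)-oo*np.sin(a),al))
```

```text
40 shift [-0.0088 -0.0056  0.0093] turn [-0.     0.001 -0.   ]
33 shift [-0.0141 -0.0082  0.0104] turn [ 0.054 -0.108 -0.   ]
26 shift [-0.0194 -0.0109  0.0108] turn [ 0.109 -0.218 -0.   ]
19 shift [-0.0247 -0.0135  0.0105] turn [ 0.163 -0.327 -0.   ]
12 shift [-0.03   -0.0161  0.0095] turn [ 0.218 -0.436 -0.   ]
5 shift [-0.035  -0.0187  0.0078] turn [ 0.273 -0.546 -0.   ]
0 shift [-0.0386 -0.0204  0.0061] turn [ 0.311 -0.624 -0.   ]
```

Call:
{"fn": "send_rows", "kwargs": {
  "series": [
    {"tx": -0.004,"ty": -0.003,"tz": 0.005,"ax": 0,"ay": 0,"az": 0,"hand": 0.2},
    {"tx": -0.009,"ty": -0.0055,"tz": 0.0095,"ax": 0,"ay": 0,"az": 0,"hand": 0.2},
    {"tx": -0.014,"ty": -0.008,"tz": 0.0105,"ax": 0.054,"ay": -0.108,"az": 0,"hand": 0.2},
    {"tx": -0.0195,"ty": -0.011,"tz": 0.011,"ax": 0.109,"ay": -0.218,"az": 0,"hand": 0.2},
    {"tx": -0.0245,"ty": -0.0135,"tz": 0.0105,"ax": 0.163,"ay": -0.327,"az": 0,"hand": 0.2},
    {"tx": -0.03,"ty": -0.016,"tz": 0.0095,"ax": 0.218,"ay": -0.436,"az": 0,"hand": 0.2},
    {"tx": -0.035,"ty": -0.0185,"tz": 0.008,"ax": 0.273,"ay": -0.546,"az": 0,"hand": 0.2},
    {"tx": -0.038,"ty": -0.02,"tz": 0.006,"ax": 0.311,"ay": -0.624,"az": 0,"hand": 0.2},
    {"tx": -0.038,"ty": -0.02,"tz": 0.006,"ax": 0.311,"ay": -0.624,"az": 0,"hand": 0.2}
  ]
}}

```text
clock: 4.22
ee_pos: [487.0, -110.2, 190.0]
eef_rot: [-0.688, 0.689, 0.16, -0.161]
force: [1.4, 0.4, 0.4]
grip_width: 51.3
```

Run:
```python
from h import *
p,R,o=cur(); print(o['force'],o['torque'],p.round(1)); print(R.as_matrix().round(3)); delta(want(0,44,0))
s,_=snap('scene','s4');t,_=snap('top','t4')
a=cv2.resize(s[130:210,235:315],(400,400),interpolation=cv2.INTER_CUBIC)
b=cv2.resize(t[170:240,250:320],(400,400),interpolation=cv2.INTER_CUBIC)
cv2.imwrite('pics/c4.png',np.hstack([a,b])[:,:,::-1])
```

```text
[1.4087975  0.39915864 0.4080455 ] [ 0.13730469 -0.29964897  0.03717253] [ 487.  -110.2  190. ]
[[ 0.897 -0.    -0.442]
 [ 0.442 -0.002  0.897]
 [-0.001 -1.    -0.001]]
shift [0.0215 0.0112 0.001 ] turn [ 0.002 -0.     0.004]
```

View pics/c4.png

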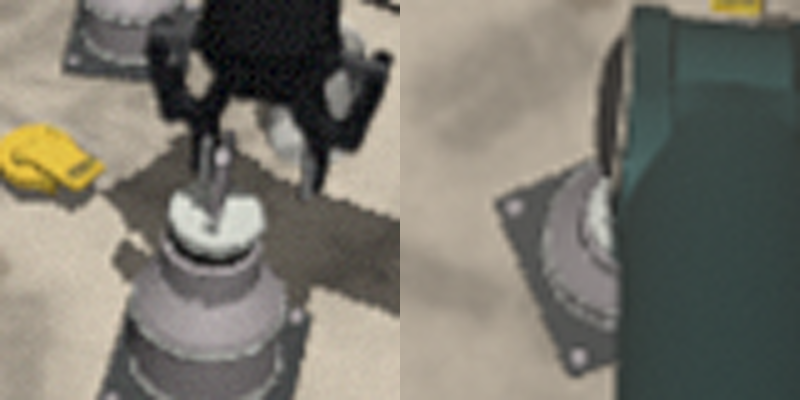

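Call:
{"fn": "send_rows", "kwargs": {
  "series": [
    {"tx": -0.001,"ty": -0.0005,"tz": 0,"ax": 0,"ay": 0,"az": 0,"hand": 0.2},
    {"tx": -0.002,"ty": -0.001,"tz": 0,"ax": 0,"ay": 0,"az": 0,"hand": 0.2}
  ]
}}

```text
clock: 4.48
ee_pos: [489.3, -107.7, 189.1]
eef_rot: [0.688, -0.688, -0.162, 0.164]
force: [0.2, 0.8, 0.1]
grip_width: 50.9
```

Run:
```python
from h import *
p,R,o=cur(); print(o['force'],o['torque'],p.round(1))
```

```text
[0.24690256 0.76766794 0.14350271] [ 0.06468654 -0.16762698 -0.00415891] [ 489.3 -107.7  189.1]
```

Call:
{"fn": "send_rows", "kwargs": {
  "series": [
    {"tx": -0.0015,"ty": -0.001,"tz": 0,"ax": 0,"ay": 0,"az": 0,"hand": 0.2},
    {"tx": -0.003,"ty": -0.0015,"tz": 0,"ax": 0,"ay": 0,"az": 0,"hand": 0.2},
    {"tx": -0.003,"ty": -0.0015,"tz": 0,"ax": 0,"ay": 0,"az": 0,"hand": 0.2}
  ]
}}

```text
clock: 4.73
ee_pos: [485.9, -109.3, 188.9]
eef_rot: [0.688, -0.688, -0.162, 0.163]
force: [3.1, 1.1, -1.8]
grip_width: 50.8
```

Run:
```python
from h import *
p,R,o=cur(); print(o['force'],o['torque'],p.round(1))
delta(want(0,37,0))
```

```text
[ 3.07310767  1.09914945 -1.82926561] [ 0.26353661 -0.52721739  0.02798332] [ 485.9 -109.3  188.9]
shift [ 0.0226  0.0103 -0.0049] turn [ 0.    -0.001 -0.002]
```

Call:
{"fn": "send_rows", "kwargs": {
  "series": [
    {"tx": -0.001,"ty": -0.0005,"tz": 0,"ax": 0,"ay": 0,"az": 0,"hand": 0.2},
    {"tx": -0.002,"ty": -0.001,"tz": 0,"ax": 0,"ay": 0,"az": 0,"hand": 0.2},
    {"tx": -0.002,"ty": -0.001,"tz": 0,"ax": 0,"ay": 0,"az": 0,"hand": 0.2}
  ]
}}

```text
clock: 4.98
ee_pos: [483.7, -110.8, 189.2]
eef_rot: [-0.688, 0.688, 0.162, -0.163]
force: [3.3, 2.5, -2.7]
grip_width: 51.7
```

Run:
```python
from h import *
p,R,o=cur(); print(o['force'],o['torque'],p.round(1))
snap('scene','s5')
s=np.load('pics/s5.npz')['im']
cv2.imwrite('pics/c5.png',cv2.resize(s[140:200,245:305],(600,600),interpolation=cv2.INTER_CUBIC)[:,:,::-1])
```

```text
[ 3.34266809  2.54094175 -2.65555135] [ 0.34636411 -0.64311268  0.02279264] [ 483.7 -110.8  189.2]
```

View pics/c5.png

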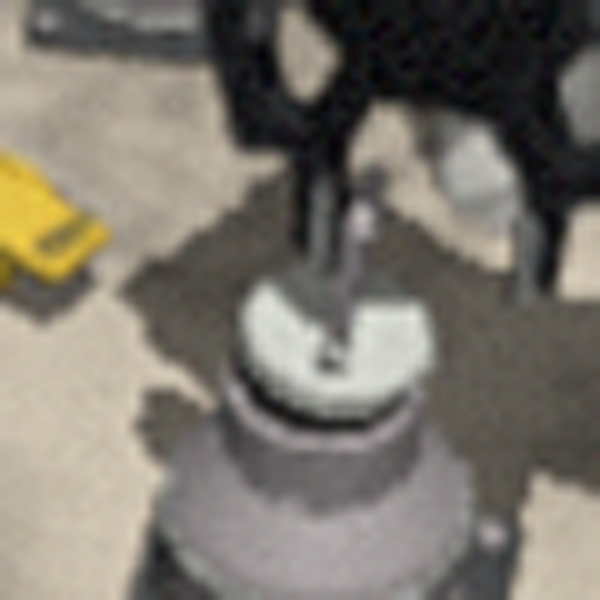

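```bash
cat >> h.py <<'E'
def proj(n,X):
    p=optics.camera_params(n);K=np.array(p['camera_matrix']);T=np.array(p['pose'])
    c=(np.atleast_2d(X)-T[:3,3])@T[:3,:3]; s=c[:,:2]/c[:,2:]; s=s*(1+p['k1']*(s**2).sum(1,keepdims=True))
    return s*[K[0,0],K[1,1]]+[K[0,2],K[1,2]]
E
python3 - <<'E'
from h import *
q=proj('scene',[c0,c0+50*ez,c0+15*ey,c0-15*ey,c0+15*ey+50*ez,c0-15*ey+50*ez]); print(((q-[245,140])*10).round())
E
```

```text
[[324. 311.]
 [331. 186.]
 [314. 346.]
 [334. 277.]
 [321. 221.]
 [341. 152.]]
```

Call:
{"fn": "send_rows", "kwargs": {
  "series": [
    {"tx": 0.012,"ty": 0.0055,"tz": 0,"ax": 0,"ay": 0,"az": 0,"hand": 0.2},
    {"tx": 0.024,"ty": 0.011,"tz": -0.003,"ax": 0,"ay": 0,"az": 0,"hand": 0.2},
    {"tx": 0.024,"ty": 0.011,"tz": -0.006,"ax": 0,"ay": 0,"az": 0,"hand": 0.2},
    {"tx": 0.024,"ty": 0.011,"tz": -0.006,"ax": 0,"ay": 0,"az": 0,"hand": 0.2}
  ]
}}

```text
clock: 5.37
ee_pos: [507.6, -99.4, 182.3]
eef_rot: [0.688, -0.688, -0.162, 0.164]
force: [0.6, -0.2, -0.9]
grip_width: 51.4
```

Run:
```python
from h import *
p,R,o=cur(); print(o['force'],o['torque'],p.round(1))
snap('scene','s6')
s=np.load('pics/s6.npz')['im']
cv2.imwrite('pics/c6.png',cv2.resize(s[140:200,245:305],(600,600),interpolation=cv2.INTER_CUBIC)[:,:,::-1])
```

```text
[ 0.55064927 -0.20642834 -0.86321236] [-0.03924529  0.01096573  0.00327794] [507.6 -99.4 182.3]
```

View pics/c6.png

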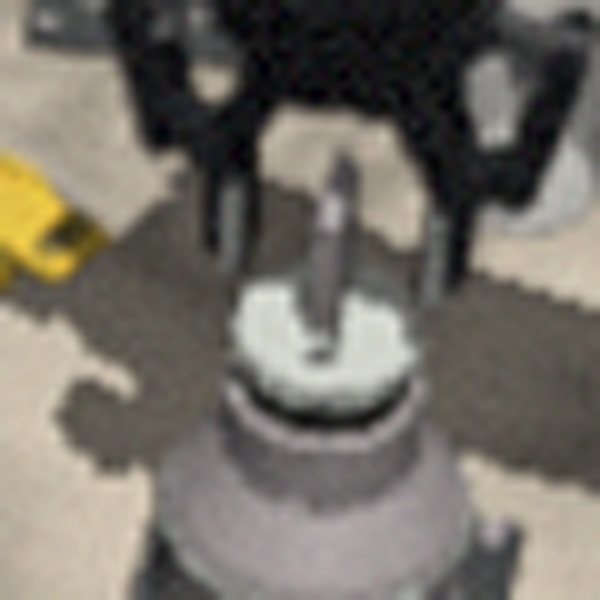

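Call:
{"fn": "send_rows", "kwargs": {
  "series": [
    {"tx": 0,"ty": 0,"tz": 0,"ax": 0,"ay": 0,"az": 0,"hand": -1},
    {"tx": 0,"ty": 0,"tz": 0,"ax": 0,"ay": 0,"az": 0,"hand": -1},
    {"tx": 0,"ty": 0,"tz": 0,"ax": 0,"ay": 0,"az": 0,"hand": -1},
    {"tx": 0,"ty": 0,"tz": 0,"ax": 0,"ay": 0,"az": 0,"hand": -1},
    {"tx": 0,"ty": 0,"tz": 0,"ax": 0,"ay": 0,"az": 0,"hand": -1},
    {"tx": 0,"ty": 0,"tz": 0,"ax": 0,"ay": 0,"az": 0,"hand": -1},
    {"tx": 0,"ty": 0,"tz": 0,"ax": 0,"ay": 0,"az": 0,"hand": -1},
    {"tx": 0,"ty": 0,"tz": 0,"ax": 0,"ay": 0,"az": 0,"hand": -1}
  ],
  "force": 80
}}

```text
clock: 6.08
ee_pos: [508.2, -99.8, 183.7]
eef_rot: [-0.688, 0.688, 0.163, -0.162]
force: [2.5, 2.1, 1.1]
grip_width: 6.9
```

Run:
```python
from h import *
p,R,o=cur(); print(o['force'],o['torque'],p.round(1),o['grip_width'])
s,_=snap('scene','s7')
cv2.imwrite('pics/c7.png',cv2.resize(s[140:200,245:305],(600,600),interpolation=cv2.INTER_CUBIC)[:,:,::-1])
```

```text
[2.47668997 2.11677063 1.14183214] [ 0.3199001  -0.66240949  0.02806319] [508.2 -99.8 183.7] 6.863649691867071
```

View pics/c7.png

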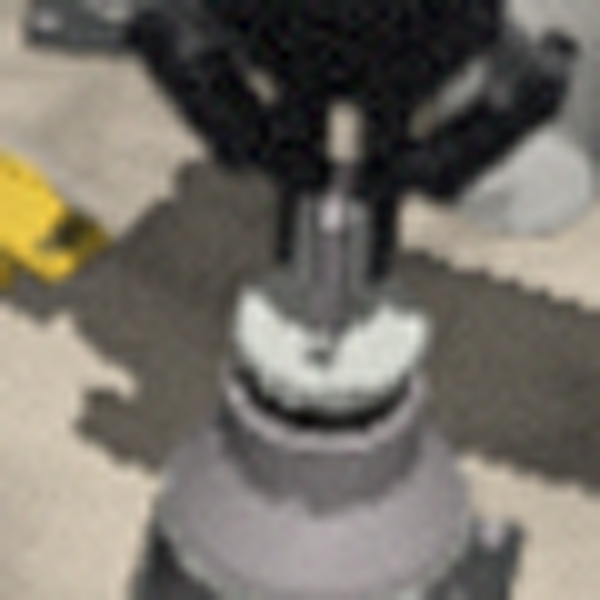

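Call:
{"fn": "send_rows", "kwargs": {
  "series": [
    {"tx": 0.0015,"ty": 0.001,"tz": 0,"ax": 0,"ay": 0,"az": 0,"hand": -1},
    {"tx": 0.0015,"ty": 0.001,"tz": -0.001,"ax": 0,"ay": 0,"az": 0,"hand": -1},
    {"tx": 0.0015,"ty": 0.001,"tz": -0.002,"ax": 0,"ay": 0,"az": 0,"hand": -1},
    {"tx": 0.0015,"ty": 0.001,"tz": -0.002,"ax": 0,"ay": 0,"az": 0,"hand": -1},
    {"tx": 0.0015,"ty": 0.001,"tz": -0.002,"ax": 0,"ay": 0,"az": 0,"hand": -1}
  ]
}}

```text
clock: 6.55
ee_pos: [508.8, -99.5, 181.6]
eef_rot: [-0.688, 0.689, 0.162, -0.163]
force: [-1.2, 1.7, 5.2]
grip_width: 7.0
```

Call:
{"fn": "send_rows", "kwargs": {
  "series": [
    {"tx": 0,"ty": 0,"tz": -0.001,"ax": 0,"ay": 0,"az": 0,"hand": -1},
    {"tx": 0,"ty": 0,"tz": -0.001,"ax": 0,"ay": 0,"az": 0,"hand": -1},
    {"tx": 0,"ty": 0,"tz": -0.001,"ax": 0,"ay": 0,"az": 0,"hand": -1}
  ]
}}

```text
clock: 6.8
ee_pos: [508.8, -99.5, 180.7]
eef_rot: [-0.688, 0.689, 0.162, -0.163]
force: [-0.8, -0.8, 4.6]
grip_width: 6.8
```

Call:
{"fn": "send_rows", "kwargs": {
  "series": [
    {"tx": 0,"ty": 0,"tz": -0.001,"ax": 0,"ay": 0,"az": 0,"hand": -1},
    {"tx": 0,"ty": 0,"tz": -0.001,"ax": 0,"ay": 0,"az": 0,"hand": -1},
    {"tx": 0,"ty": 0,"tz": -0.001,"ax": 0,"ay": 0,"az": 0,"hand": -1}
  ]
}}

```text
clock: 7.05
ee_pos: [508.9, -99.4, 180.2]
eef_rot: [-0.688, 0.689, 0.162, -0.163]
force: [-2.1, -0.3, 10.3]
grip_width: 7.0
```

Call:
{"fn": "send_rows", "kwargs": {
  "series": [
    {"tx": 0,"ty": 0,"tz": -0.001,"ax": 0,"ay": 0,"az": 0,"hand": -1},
    {"tx": 0,"ty": 0,"tz": -0.001,"ax": 0,"ay": 0,"az": 0,"hand": -1},
    {"tx": 0,"ty": 0,"tz": -0.001,"ax": 0,"ay": 0,"az": 0,"hand": -1}
  ]
}}

```text
clock: 7.3
ee_pos: [509.1, -99.5, 180.2]
eef_rot: [-0.688, 0.689, 0.162, -0.163]
force: [-4.4, 0.0, 16.9]
grip_width: 7.0
```

Call:
{"fn": "send_rows", "kwargs": {
  "series": [
    {"tx": 0,"ty": 0,"tz": -0.001,"ax": 0,"ay": 0,"az": 0,"hand": -1},
    {"tx": 0,"ty": 0,"tz": -0.001,"ax": 0,"ay": 0,"az": 0,"hand": -1},
    {"tx": 0,"ty": 0,"tz": -0.001,"ax": 0,"ay": 0,"az": 0,"hand": -1}
  ]
}}

```text
clock: 7.55
ee_pos: [509.1, -99.5, 180.1]
eef_rot: [-0.688, 0.689, 0.162, -0.163]
force: [-7.4, 0.4, 24.1]
grip_width: 7.1
```

Call:
{"fn": "send_rows", "kwargs": {
  "series": [
    {"tx": -0.001,"ty": 0,"tz": 0.0005,"ax": 0,"ay": 0,"az": 0,"hand": -1},
    {"tx": -0.001,"ty": 0,"tz": 0.0005,"ax": 0,"ay": 0,"az": 0,"hand": -1},
    {"tx": -0.001,"ty": 0,"tz": 0.0005,"ax": 0,"ay": 0,"az": 0,"hand": -1}
  ]
}}

```text
clock: 7.8
ee_pos: [508.8, -99.5, 180.1]
eef_rot: [-0.687, 0.689, 0.162, -0.162]
force: [-3.8, 0.8, 19.3]
grip_width: 7.1
```

Run:
```python
from h import *
p,R,o=cur(); print(o['force'],o['torque'],p.round(1),o['grip_width'],o['joint_pos'].round(2))
```

```text
[-3.8388123   0.75504663 19.29703035] [ 0.11935386  0.88783832 -0.00226196] [508.8 -99.5 180.1] 7.128953327837854 [ 0.36  0.36 -0.28  1.97  0.14  0.82  0.47]
```

Call:
{"fn": "send_rows", "kwargs": {
  "series": [
    {"tx": 0,"ty": 0,"tz": 0,"ax": 0,"ay": 0,"az": 0.03,"hand": -1},
    {"tx": 0,"ty": 0,"tz": 0,"ax": 0,"ay": 0,"az": 0.06,"hand": -1},
    {"tx": 0,"ty": 0,"tz": 0,"ax": 0,"ay": 0,"az": 0.1,"hand": -1},
    {"tx": 0,"ty": 0,"tz": 0,"ax": 0,"ay": 0,"az": 0.1,"hand": -1}
  ]
}}

```text
clock: 8.13
ee_pos: [509.2, -99.5, 180.2]
eef_rot: [-0.678, 0.68, 0.197, -0.197]
force: [-2.0, 0.9, 17.0]
grip_width: 7.1
```

```bash
cat > st.py <<'E'
from h import *
p,R,o=cur(); x=R.as_matrix()[:,0]; print('F',o['force'].round(1),'T',o['torque'].round(2),p.round(1),o['grip_width'].round(1),'yaw',np.degrees(np.arctan2(x[1],x[0])).round(1), 't',o['clock'])
E
python3 st.py
```

```text
Traceback (most recent call last):
  File "st.py", line 2, in <module>
    p,R,o=cur(); x=R.as_matrix()[:,0]; print('F',o['force'].round(1),'T',o['torque'].round(2),p.round(1),o['grip_width'].round(1),'yaw',np.degrees(np.arctan2(x[1],x[0])).round(1), 't',o['clock'])
                                                                                                         ^^^^^^^^^^^^^^^^^^^^^
AttributeError: 'float' object has no attribute 'round'
```

```bash
sed -i "s/o\['grip_width'\].round(1)/round(o['grip_width'],1)/" st.py; python3 st.py
```

```text
F [-2.   0.9 17. ] T [0.   0.6  0.01] [509.2 -99.5 180.2] 7.1 yaw 32.4 t 8.1333
```

Call:
{"fn": "send_rows", "kwargs": {
  "series": [
    {"tx": 0,"ty": 0,"tz": 0,"ax": 0,"ay": 0,"az": 0.06,"hand": -1},
    {"tx": 0,"ty": 0,"tz": 0,"ax": 0,"ay": 0,"az": 0.12,"hand": -1},
    {"tx": 0,"ty": 0,"tz": 0,"ax": 0,"ay": 0,"az": 0.18,"hand": -1},
    {"tx": 0,"ty": 0,"tz": 0,"ax": 0,"ay": 0,"az": 0.24,"hand": -1},
    {"tx": 0,"ty": 0,"tz": 0,"ax": 0,"ay": 0,"az": 0.3,"hand": -1},
    {"tx": 0,"ty": 0,"tz": 0,"ax": 0,"ay": 0,"az": 0.3,"hand": -1}
  ]
}}

```text
clock: 8.63
ee_pos: [509.7, -99.5, 180.2]
eef_rot: [-0.641, 0.643, 0.297, -0.296]
force: [-1.5, -0.3, 16.0]
grip_width: 7.2
```

```bash
python3 st.py
```

```text
F [-1.5 -0.3 16. ] T [-0.    0.24 -0.  ] [509.7 -99.5 180.2] 7.2 yaw 49.6 t 8.6333
```

Call:
{"fn": "send_rows", "kwargs": {
  "series": [
    {"tx": 0,"ty": 0,"tz": -0.0003,"ax": 0,"ay": 0,"az": 0.07,"hand": -1},
    {"tx": 0,"ty": 0,"tz": -0.0003,"ax": 0,"ay": 0,"az": 0.14,"hand": -1},
    {"tx": 0,"ty": 0,"tz": -0.0003,"ax": 0,"ay": 0,"az": 0.21,"hand": -1},
    {"tx": 0,"ty": 0,"tz": -0.0003,"ax": 0,"ay": 0,"az": 0.28,"hand": -1},
    {"tx": 0,"ty": 0,"tz": -0.0003,"ax": 0,"ay": 0,"az": 0.35,"hand": -1},
    {"tx": 0,"ty": 0,"tz": -0.0003,"ax": 0,"ay": 0,"az": 0.4,"hand": -1},
    {"tx": 0,"ty": 0,"tz": -0.0003,"ax": 0,"ay": 0,"az": 0.4,"hand": -1}
  ]
}}

```text
clock: 9.22
ee_pos: [510.1, -99.5, 180.1]
eef_rot: [-0.568, 0.572, 0.419, -0.418]
force: [-0.5, -0.2, 18.0]
grip_width: 7.1
```

```bash
python3 st.py
```

```text
F [-0.5 -0.2 18. ] T [-0.05  0.11  0.04] [510.1 -99.5 180.1] 7.1 yaw 72.5 t 9.2167
```

Start yaw was ~26.5°, so about 44° remain. Continue.

Call:
{"fn": "send_rows", "kwargs": {
  "series": [
    {"tx": 0,"ty": 0,"tz": 0,"ax": 0,"ay": 0,"az": 0.07,"hand": -1},
    {"tx": 0,"ty": 0,"tz": 0,"ax": 0,"ay": 0,"az": 0.14,"hand": -1},
    {"tx": 0,"ty": 0,"tz": 0,"ax": 0,"ay": 0,"az": 0.21,"hand": -1},
    {"tx": 0,"ty": 0,"tz": 0,"ax": 0,"ay": 0,"az": 0.28,"hand": -1},
    {"tx": 0,"ty": 0,"tz": 0,"ax": 0,"ay": 0,"az": 0.35,"hand": -1},
    {"tx": 0,"ty": 0,"tz": 0,"ax": 0,"ay": 0,"az": 0.42,"hand": -1},
    {"tx": 0,"ty": 0,"tz": 0,"ax": 0,"ay": 0,"az": 0.49,"hand": -1},
    {"tx": 0,"ty": 0,"tz": 0,"ax": 0,"ay": 0,"az": 0.55,"hand": -1},
    {"tx": 0,"ty": 0,"tz": 0,"ax": 0,"ay": 0,"az": 0.55,"hand": -1}
  ]
}}

```text
clock: 9.97
ee_pos: [510.3, -99.6, 180.2]
eef_rot: [-0.433, 0.437, 0.558, -0.557]
force: [-0.0, -0.3, 17.6]
grip_width: 7.2
```

```bash
python3 st.py
```

```text
F [-0.  -0.3 17.6] T [-0.1   0.09  0.02] [510.3 -99.6 180.2] 7.2 yaw 104.0 t 9.9667
```

Call:
{"fn": "send_rows", "kwargs": {
  "series": [
    {"tx": 0,"ty": 0,"tz": 0,"ax": 0,"ay": 0,"az": 0.05,"hand": -1},
    {"tx": 0,"ty": 0,"tz": 0,"ax": 0,"ay": 0,"az": 0.1,"hand": -1},
    {"tx": 0,"ty": 0,"tz": 0,"ax": 0,"ay": 0,"az": 0.14,"hand": -1},
    {"tx": 0,"ty": 0,"tz": 0,"ax": 0,"ay": 0,"az": 0.14,"hand": -1}
  ]
}}

```text
clock: 10.3
ee_pos: [510.3, -99.6, 180.2]
eef_rot: [-0.393, 0.398, 0.586, -0.586]
force: [0.1, -0.5, 17.6]
grip_width: 7.4
```

```bash
python3 st.py
```

```text
F [ 0.1 -0.5 17.6] T [0.02 0.05 0.02] [510.3 -99.6 180.2] 7.4 yaw 112.0 t 10.3
```

Call:
{"fn": "send_rows", "kwargs": {
  "series": [
    {"tx": 0,"ty": 0,"tz": 0,"ax": 0,"ay": 0,"az": 0.03,"hand": -1},
    {"tx": 0,"ty": 0,"tz": 0,"ax": 0,"ay": 0,"az": 0.04,"hand": -1},
    {"tx": 0,"ty": 0,"tz": 0,"ax": 0,"ay": 0,"az": 0.04,"hand": -1}
  ]
}}

```text
clock: 10.55
ee_pos: [510.3, -99.6, 180.1]
eef_rot: [-0.382, 0.386, 0.594, -0.594]
force: [-0.3, 0.2, 17.3]
grip_width: 6.8
```

```bash
python3 st.py
```

```text
F [-0.3  0.2 17.3] T [-0.06  0.05 -0.09] [510.3 -99.6 180.1] 6.8 yaw 114.2 t 10.55
```

Call:
{"fn": "send_rows", "kwargs": {
  "series": [
    {"tx": 0,"ty": 0,"tz": 0,"ax": 0,"ay": 0,"az": 0.02,"hand": -1},
    {"tx": 0,"ty": 0,"tz": 0,"ax": 0,"ay": 0,"az": 0.03,"hand": -1},
    {"tx": 0,"ty": 0,"tz": 0,"ax": 0,"ay": 0,"az": 0.03,"hand": -1}
  ]
}}

```text
clock: 10.8
ee_pos: [510.3, -99.7, 180.1]
eef_rot: [-0.373, 0.377, 0.599, -0.599]
force: [-0.9, -0.7, 17.4]
grip_width: 7.1
```

```bash
python3 st.py
```

```text
F [-0.9 -0.7 17.4] T [-0.08  0.11 -0.04] [510.3 -99.7 180.1] 7.1 yaw 115.9 t 10.8
```

Call:
{"fn": "send_rows", "kwargs": {
  "series": [
    {"tx": 0,"ty": 0,"tz": 0,"ax": 0,"ay": 0,"az": 0.02,"hand": -1},
    {"tx": 0,"ty": 0,"tz": 0,"ax": 0,"ay": 0,"az": 0.04,"hand": -1},
    {"tx": 0,"ty": 0,"tz": 0,"ax": 0,"ay": 0,"az": 0.04,"hand": -1}
  ]
}}

```text
clock: 11.05
ee_pos: [510.1, -100.0, 180.2]
eef_rot: [0.361, -0.365, -0.607, 0.607]
force: [-1.1, -0.8, 19.1]
grip_width: 7.0
```

```bash
python3 st.py
```

```text
F [-1.1 -0.8 19.1] T [-0.25  0.26 -0.15] [ 510.1 -100.   180.2] 7.0 yaw 118.2 t 11.05
```

Call:
{"fn": "send_rows", "kwargs": {
  "series": [
    {"tx": 0,"ty": 0,"tz": 0,"ax": 0,"ay": 0,"az": 0.02,"hand": -1},
    {"tx": 0,"ty": 0,"tz": 0,"ax": 0,"ay": 0,"az": 0.02,"hand": -1}
  ]
}}

```text
clock: 11.22
ee_pos: [509.9, -100.1, 180.1]
eef_rot: [0.355, -0.359, -0.61, 0.611]
force: [-1.2, -0.3, 18.9]
grip_width: 6.7
```

```bash
python3 st.py
```

```text
F [-1.2 -0.3 18.9] T [-0.31  0.35 -0.12] [ 509.9 -100.1  180.1] 6.7 yaw 119.3 t 11.2167
```

Call:
{"fn": "send_rows", "kwargs": {
  "series": [
    {"tx": 0,"ty": 0,"tz": 0.001,"ax": 0,"ay": 0,"az": -0.01,"hand": -1},
    {"tx": 0,"ty": 0,"tz": 0.002,"ax": 0,"ay": 0,"az": -0.02,"hand": -1},
    {"tx": 0,"ty": 0,"tz": 0.003,"ax": 0,"ay": 0,"az": -0.02,"hand": -1},
    {"tx": 0,"ty": 0,"tz": 0.004,"ax": 0,"ay": 0,"az": -0.02,"hand": -1},
    {"tx": 0,"ty": 0,"tz": 0.004,"ax": 0,"ay": 0,"az": -0.02,"hand": -1}
  ]
}}

```text
clock: 11.63
ee_pos: [509.5, -100.0, 182.6]
eef_rot: [0.361, -0.365, -0.607, 0.607]
force: [2.2, -1.8, 6.2]
grip_width: 6.8
```

```bash
python3 st.py
```

```text
F [ 2.2 -1.8  6.2] T [-0.36 -0.68 -0.02] [ 509.5 -100.   182.6] 6.8 yaw 118.2 t 11.6333
```

Call:
{"fn": "send_rows", "kwargs": {
  "series": [
    {"tx": 0,"ty": 0,"tz": 0.001,"ax": 0,"ay": 0,"az": 0,"hand": -1},
    {"tx": 0,"ty": 0,"tz": 0.002,"ax": 0,"ay": 0,"az": 0,"hand": -1},
    {"tx": 0,"ty": 0,"tz": 0.002,"ax": 0,"ay": 0,"az": 0,"hand": -1}
  ]
}}

```text
clock: 11.88
ee_pos: [509.1, -99.7, 184.2]
eef_rot: [0.362, -0.364, -0.607, 0.607]
force: [3.1, -1.9, 4.6]
grip_width: 7.1
```

```bash
python3 st.py
```

```text
F [ 3.1 -1.9  4.6] T [-0.59 -1.    0.01] [509.1 -99.7 184.2] 7.1 yaw 118.2 t 11.8833
```

Call:
{"fn": "send_rows", "kwargs": {
  "series": [
    {"tx": 0,"ty": 0,"tz": 0.001,"ax": 0,"ay": 0,"az": 0,"hand": -1},
    {"tx": 0,"ty": 0,"tz": 0.002,"ax": 0,"ay": 0,"az": 0,"hand": -1},
    {"tx": 0,"ty": 0,"tz": 0.002,"ax": 0,"ay": 0,"az": 0,"hand": -1}
  ]
}}

```text
clock: 12.13
ee_pos: [508.5, -98.9, 185.7]
eef_rot: [0.362, -0.364, -0.607, 0.607]
force: [5.4, -1.6, 4.7]
grip_width: 6.7
```

```bash
python3 st.py
```

```text
F [ 5.4 -1.6  4.7] T [-0.48 -1.26 -0.03] [508.5 -98.9 185.7] 6.7 yaw 118.2 t 12.1333
```

Call:
{"fn": "send_rows", "kwargs": {
  "series": [
    {"tx": 0,"ty": 0,"tz": 0.001,"ax": 0,"ay": 0,"az": 0,"hand": -1},
    {"tx": 0,"ty": 0,"tz": 0.002,"ax": 0,"ay": 0,"az": 0,"hand": -1},
    {"tx": 0,"ty": 0,"tz": 0.002,"ax": 0,"ay": 0,"az": 0,"hand": -1}
  ]
}}

```text
clock: 12.38
ee_pos: [507.8, -98.5, 187.5]
eef_rot: [0.363, -0.363, -0.607, 0.607]
force: [2.2, -0.7, 4.9]
grip_width: 6.9
```

```bash
python3 st.py
```

```text
F [ 2.2 -0.7  4.9] T [-0.05 -0.89  0.  ] [507.8 -98.5 187.5] 6.9 yaw 118.3 t 12.3833
```

Call:
{"fn": "send_rows", "kwargs": {
  "series": [
    {"tx": 0,"ty": 0,"tz": 0.003,"ax": 0,"ay": 0,"az": 0,"hand": -1},
    {"tx": 0,"ty": 0,"tz": 0.006,"ax": 0,"ay": 0,"az": 0,"hand": -1},
    {"tx": 0,"ty": 0,"tz": 0.006,"ax": 0,"ay": 0,"az": 0,"hand": -1}
  ]
}}

```text
clock: 12.63
ee_pos: [506.1, -98.7, 192.8]
eef_rot: [0.364, -0.362, -0.606, 0.608]
force: [-0.2, 0.4, -2.2]
grip_width: 7.2
```

```bash
python3 st.py
```

```text
F [-0.2  0.4 -2.2] T [ 0.05  0.02 -0.03] [506.1 -98.7 192.8] 7.2 yaw 118.3 t 12.6333
```

Call:
{"fn": "send_rows", "kwargs": {
  "series": [
    {"tx": 0,"ty": 0,"tz": 0.006,"ax": 0,"ay": 0,"az": 0,"hand": -1},
    {"tx": 0,"ty": 0,"tz": 0.012,"ax": 0,"ay": 0,"az": 0,"hand": -1},
    {"tx": 0,"ty": 0,"tz": 0.012,"ax": 0,"ay": 0,"az": 0,"hand": -1}
  ]
}}

```text
clock: 12.88
ee_pos: [508.0, -99.0, 206.4]
eef_rot: [0.362, -0.363, -0.607, 0.607]
force: [0.5, 0.1, -1.4]
grip_width: 7.0
```

```bash
python3 st.py; python3 -c "
from h import *
s,_=snap('scene','s8')
cv2.imwrite('pics/c8.png',cv2.resize(s[130:200,240:310],(600,600),interpolation=cv2.INTER_CUBIC)[:,:,::-1])"
```

```text
F [ 0.5  0.1 -1.4] T [0.03 0.02 0.03] [508.  -99.  206.4] 7.0 yaw 118.2 t 12.8833
```

View pics/c8.png

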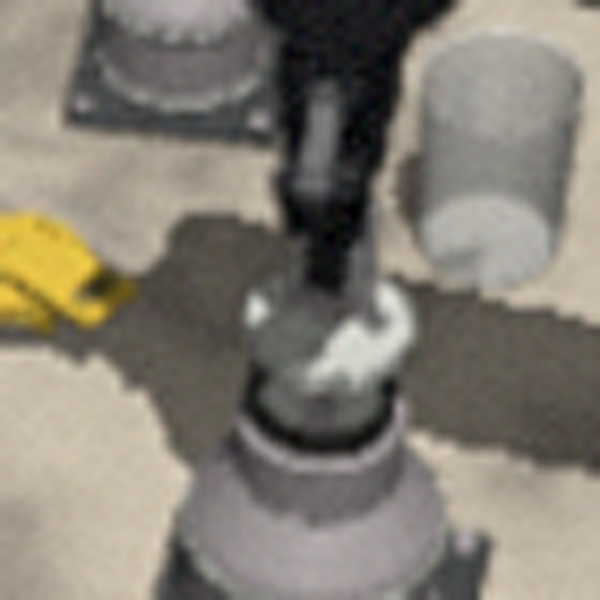

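Call:
{"fn": "send_rows", "kwargs": {
  "series": [
    {"tx": 0,"ty": 0,"tz": 0.02,"ax": 0,"ay": 0,"az": 0,"hand": -1},
    {"tx": 0,"ty": 0,"tz": 0.05,"ax": 0,"ay": 0,"az": 0,"hand": -1},
    {"tx": 0,"ty": 0,"tz": 0.08,"ax": 0,"ay": 0,"az": 0,"hand": -1},
    {"tx": 0,"ty": 0,"tz": 0.08,"ax": 0,"ay": 0,"az": 0,"hand": -1}
  ]
}}

```text
clock: 13.27
ee_pos: [510.8, -98.8, 290.8]
eef_rot: [-0.359, 0.366, 0.607, -0.606]
force: [1.4, -0.7, -0.7]
grip_width: 7.1
```

```bash
python3 st.py
python3 - <<'E'
from h import *
for n in('scene','top'):
    z=np.load(f'pics/{n}0.npz');im,d=z['im'],z['d']
    u,v=(213,255) if n=='scene' else (211,205)
    P=cloud(n,d)[v-16:v+16,u-16:u+16]; I=im[v-16:v+16,u-16:u+16].astype(int)
    red=I[...,0]-I[...,1]>50
    red=cv2.dilate(red.astype(np.uint8),np.ones((3,3)))>0
    hs=cv2.cvtColor(I.astype(np.uint8),cv2.COLOR_RGB2HSV)
    for lo in(10,15):
        m=(P[...,2]>lo)&(P[...,2]<32)&~red
        p=P[m]; q=p[:,:2].astype(np.float32); print(n,lo,len(p),cv2.minEnclosingCircle(q),(q.min(0)+q.max(0))/2,q.max(0)-q.min(0))
    print(n,'bench sat',np.median(hs[...,1]),'ring sat',np.median(hs[...,1][m]),np.median(I[m],0),np.median(I[0],0))
E
python3 -c "
import cv2,numpy as np
s=cv2.imread('pics/scene0.png');t=cv2.imread('pics/top0.png')
cv2.imwrite('pics/c9.png',np.hstack([cv2.resize(s[240:270,198:228],(400,400),interpolation=cv2.INTER_CUBIC),cv2.resize(t[190:220,196:226],(400,400),interpolation=cv2.INTER_CUBIC)]))"
```

```text
F [ 1.4 -0.7 -0.7] T [ 0.01 -0.1   0.02] [510.8 -98.8 290.8] 7.1 yaw 118.2 t 13.2667
scene 10 180 ((514.4743041992188, 197.63055419921875), 46.71030044555664) [519.83484 197.72647] [58.82486 92.99596]
scene 15 116 ((519.6652221679688, 180.45700073242188), 29.598955154418945) [521.75946 180.25465] [54.975586 52.223907]
scene bench sat 39.0 ring sat 62.0 [157.5 145.5 118. ] [186.  176.  158.5]
top 10 102 ((539.2446899414062, 175.95013427734375), 46.768192291259766) [531.7618  171.60127] [77.76608 78.01721]
top 15 78 ((522.2623291015625, 177.9320526123047), 29.673627853393555) [521.1684  177.94925] [56.579315 54.6996  ]
top bench sat 39.0 ring sat 57.0 [149. 138. 115.] [144. 136. 123.]
```

View pics/c9.png

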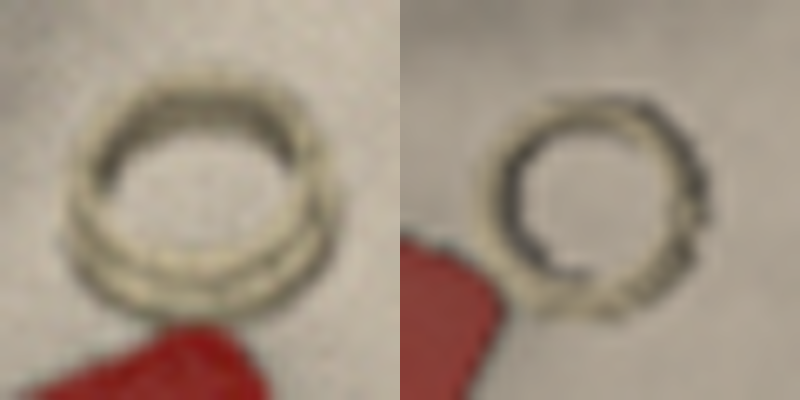

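Run:
```python
from h import *
print(onplane('scene',[[212.6,252.7]],22),onplane('top',[[209.5,204.8]],22))
s,d=snap('scene','s10'); p,R,o=cur(); print(p)
c=proj('scene',[p-[0,0,45]])[0].astype(int); print(c)
x,y=c[0]-40,c[1]-40
cv2.imwrite('pics/c10.png',cv2.resize(s[y:y+80,x:x+80],(600,600),interpolation=cv2.INTER_CUBIC)[:,:,::-1]); print(x,y)
t,d=snap('top','t10'); cv2.imwrite('pics/t10.png',t[:,:,::-1])
```

```text
[[519.54210081 178.48509215  22.        ]] [[521.18956806 175.1146266   22.        ]]
[509.54755277 -99.04140214 288.27218806]
[278 146]
238 106
```

View pics/c10.png

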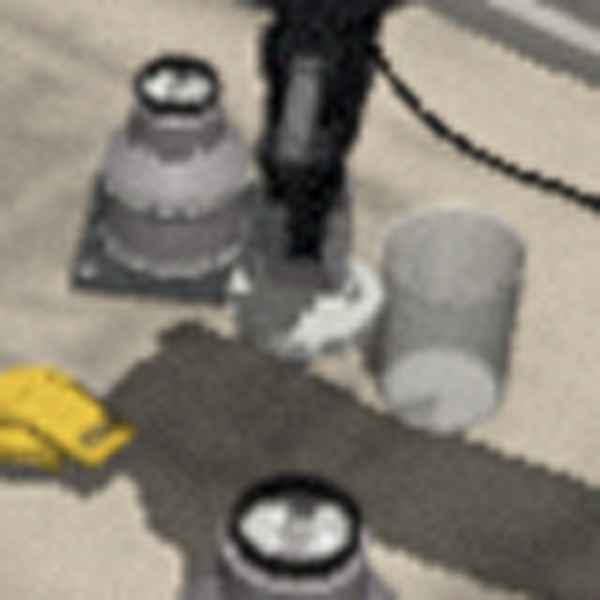

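Run:
```python
from h import *
p=np.array([509.5,-99,288.3])
for dz in(-51.2,-41.2):
    th=np.linspace(0,2*np.pi,60); X=p+np.c_[28*np.cos(th),28*np.sin(th),0*th+dz]
    q=(proj('scene',X)-[238,106]+.5)*7.5; print(dz,q.min(0),q.max(0),q.mean(0))
```

```text
-51.2 [232.39249515 269.68057055] [381.77779422 368.04932409] [306.10313687 317.95515979]
-41.2 [233.09664573 249.40357981] [383.37204577 347.6982694 ] [307.24697122 297.63943662]
```

Call:
{"fn": "send_rows", "kwargs": {
  "series": [
    {"tx": 0.002,"ty": 0.03,"tz": 0,"ax": 0,"ay": 0,"az": 0,"hand": -1},
    {"tx": 0.004,"ty": 0.065,"tz": 0,"ax": 0,"ay": 0,"az": 0,"hand": -1},
    {"tx": 0.006,"ty": 0.1,"tz": 0,"ax": 0,"ay": 0,"az": 0,"hand": -1},
    {"tx": 0.008,"ty": 0.135,"tz": 0,"ax": 0,"ay": 0,"az": 0,"hand": -1},
    {"tx": 0.01,"ty": 0.17,"tz": 0,"ax": 0,"ay": 0,"az": 0,"hand": -1},
    {"tx": 0.011,"ty": 0.205,"tz": 0,"ax": 0,"ay": 0,"az": 0,"hand": -1},
    {"tx": 0.011,"ty": 0.24,"tz": -0.03,"ax": 0,"ay": 0,"az": 0,"hand": -1},
    {"tx": 0.011,"ty": 0.265,"tz": -0.06,"ax": 0,"ay": 0,"az": 0,"hand": -1},
    {"tx": 0.011,"ty": 0.277,"tz": -0.09,"ax": 0,"ay": 0,"az": 0,"hand": -1},
    {"tx": 0.011,"ty": 0.277,"tz": -0.12,"ax": 0,"ay": 0,"az": 0,"hand": -1},
    {"tx": 0.011,"ty": 0.277,"tz": -0.15,"ax": 0,"ay": 0,"az": 0,"hand": -1},
    {"tx": 0.011,"ty": 0.277,"tz": -0.17,"ax": 0,"ay": 0,"az": 0,"hand": -1}
  ]
}}

```text
clock: 14.37
ee_pos: [516.1, 177.3, 110.8]
eef_rot: [0.364, -0.361, -0.605, 0.609]
force: [-0.1, -0.6, -1.2]
grip_width: 7.4
```

Call:
{"fn": "send_rows", "kwargs": {
  "series": [
    {"tx": 0,"ty": 0,"tz": 0,"ax": 0,"ay": 0,"az": 0,"hand": -1},
    {"tx": 0,"ty": 0,"tz": 0,"ax": 0,"ay": 0,"az": 0,"hand": -1}
  ]
}}

```text
clock: 14.53
ee_pos: [517.4, 177.7, 113.7]
eef_rot: [0.364, -0.362, -0.606, 0.608]
force: [0.1, 0.1, -1.4]
grip_width: 7.2
```

```bash
python3 st.py
python3 - <<'E'
from h import *
s,_=snap('scene','s11');t,_=snap('top','t11')
a=cv2.resize(s[210:290,170:250],(400,400),interpolation=cv2.INTER_CUBIC)
b=cv2.resize(t[165:245,170:250],(400,400),interpolation=cv2.INTER_CUBIC)
cv2.imwrite('pics/c11.png',np.hstack([a,b])[:,:,::-1])
E
```

```text
F [ 0.1  0.1 -1.4] T [-0.04 -0.04  0.03] [517.4 177.7 113.7] 7.2 yaw 118.3 t 14.5333
```

View pics/c11.png

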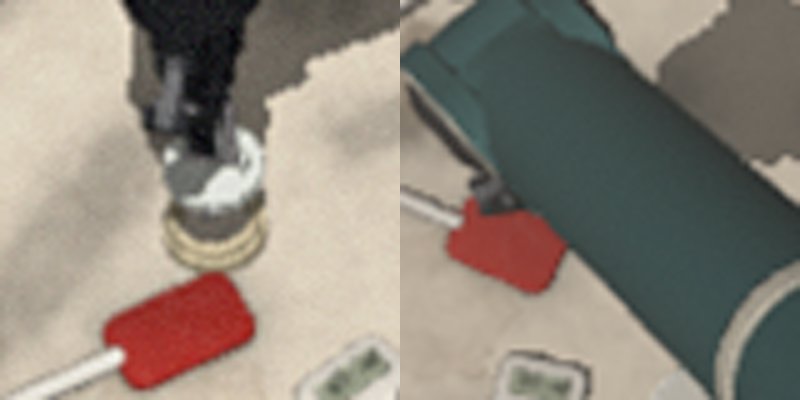

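Call:
{"fn": "send_rows", "kwargs": {
  "series": [
    {"tx": 0.003,"ty": 0.0005,"tz": 0,"ax": 0,"ay": 0,"az": 0,"hand": -1},
    {"tx": 0.003,"ty": 0.0005,"tz": -0.008,"ax": 0,"ay": 0,"az": 0,"hand": -1},
    {"tx": 0.003,"ty": 0.0005,"tz": -0.014,"ax": 0,"ay": 0,"az": 0,"hand": -1},
    {"tx": 0.003,"ty": 0.0005,"tz": -0.014,"ax": 0,"ay": 0,"az": 0,"hand": -1}
  ]
}}

```text
clock: 14.97
ee_pos: [521.6, 177.9, 100.6]
eef_rot: [0.363, -0.363, -0.606, 0.607]
force: [0.5, 0.6, -1.7]
grip_width: 6.9
```

```bash
python3 st.py
python3 - <<'E'
from h import *
s,_=snap('scene','s12')
a=cv2.resize(s[225:275,190:240],(600,600),interpolation=cv2.INTER_CUBIC)
cv2.imwrite('pics/c12.png',a[:,:,::-1])
p,_,_=cur()
th=np.linspace(0,2*np.pi,60)
for nm,X in(('disc',np.c_[p[0]+28*np.cos(th),p[1]+28*np.sin(th),0*th+p[2]-41.2]),('ring',np.c_[520.7+30*np.cos(th),178+30*np.sin(th),0*th+22])):
    q=(proj('scene',X)-[190,225]+.5)*12; print(nm,q.min(0),q.max(0))
E
```

```text
F [ 0.5  0.6 -1.7] T [0.01 0.02 0.01] [521.6 177.9 100.6] 6.9 yaw 118.2 t 14.9667
disc [140.37381659 142.04415535] [381.21105285 337.58467356]
ring [148.83062939 232.18115052] [401.13719049 440.19242801]
```

View pics/c12.png

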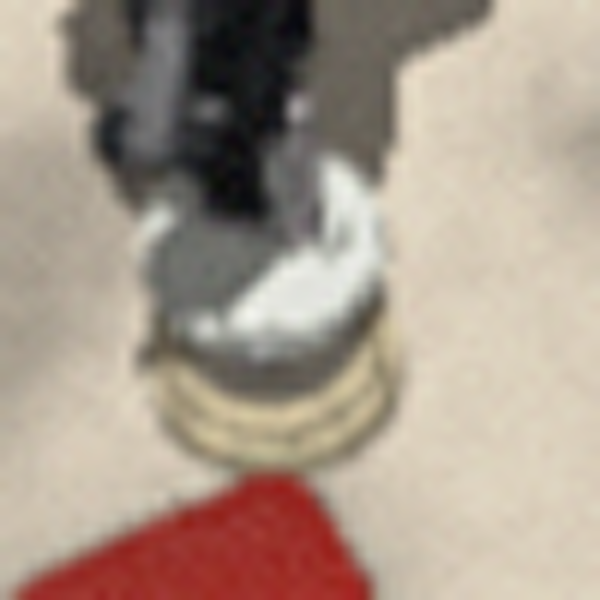

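Call:
{"fn": "send_rows", "kwargs": {
  "series": [
    {"tx": 0,"ty": 0,"tz": -0.006,"ax": 0,"ay": 0,"az": 0,"hand": -1},
    {"tx": 0,"ty": 0,"tz": -0.012,"ax": 0,"ay": 0,"az": 0,"hand": -1},
    {"tx": 0,"ty": 0,"tz": -0.012,"ax": 0,"ay": 0,"az": 0,"hand": -1}
  ]
}}

```text
clock: 15.27
ee_pos: [521.3, 178.1, 88.2]
eef_rot: [0.363, -0.363, -0.606, 0.608]
force: [-0.6, -0.8, -1.7]
grip_width: 6.8
```

Call:
{"fn": "send_rows", "kwargs": {
  "series": [
    {"tx": 0,"ty": 0,"tz": -0.004,"ax": 0,"ay": 0,"az": 0,"hand": -1},
    {"tx": 0,"ty": 0,"tz": -0.008,"ax": 0,"ay": 0,"az": 0,"hand": -1},
    {"tx": 0,"ty": 0,"tz": -0.008,"ax": 0,"ay": 0,"az": 0,"hand": -1}
  ]
}}

```text
clock: 15.52
ee_pos: [521.6, 178.4, 80.6]
eef_rot: [0.363, -0.363, -0.606, 0.607]
force: [-0.7, 0.8, -1.0]
grip_width: 6.9
```

```bash
python3 st.py
python3 - <<'E'
from h import *
s,_=snap('scene','s13')
a=cv2.resize(s[225:275,190:240],(600,600),interpolation=cv2.INTER_CUBIC)
cv2.imwrite('pics/c13.png',a[:,:,::-1])
E
```

```text
F [-0.7  0.8 -1. ] T [ 0.01  0.05 -0.  ] [521.6 178.4  80.6] 6.9 yaw 118.2 t 15.5167
```

View pics/c13.png

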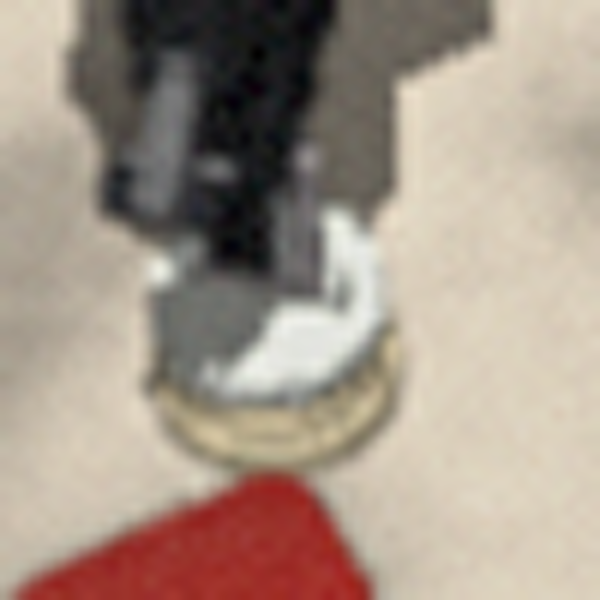

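Call:
{"fn": "send_rows", "kwargs": {
  "series": [
    {"tx": -0.001,"ty": -0.0005,"tz": -0.002,"ax": 0,"ay": 0,"az": 0,"hand": -1},
    {"tx": -0.001,"ty": -0.0005,"tz": -0.004,"ax": 0,"ay": 0,"az": 0,"hand": -1},
    {"tx": -0.001,"ty": -0.0005,"tz": -0.004,"ax": 0,"ay": 0,"az": 0,"hand": -1}
  ]
}}

```text
clock: 15.82
ee_pos: [520.8, 177.9, 77.2]
eef_rot: [0.363, -0.363, -0.606, 0.607]
force: [-0.1, -0.6, -1.3]
grip_width: 7.0
```

Call:
{"fn": "send_rows", "kwargs": {
  "series": [
    {"tx": 0,"ty": 0,"tz": -0.001,"ax": 0,"ay": 0,"az": 0,"hand": -1},
    {"tx": 0,"ty": 0,"tz": -0.002,"ax": 0,"ay": 0,"az": 0,"hand": -1},
    {"tx": 0,"ty": 0,"tz": -0.002,"ax": 0,"ay": 0,"az": 0,"hand": -1}
  ]
}}

```text
clock: 16.07
ee_pos: [521.0, 178.0, 75.4]
eef_rot: [0.363, -0.363, -0.607, 0.607]
force: [0.9, -0.3, -0.9]
grip_width: 7.1
```

Call:
{"fn": "send_rows", "kwargs": {
  "series": [
    {"tx": 0,"ty": 0,"tz": -0.0005,"ax": 0,"ay": 0,"az": 0,"hand": -1},
    {"tx": 0,"ty": 0,"tz": -0.001,"ax": 0,"ay": 0,"az": 0,"hand": -1},
    {"tx": 0,"ty": 0,"tz": -0.001,"ax": 0,"ay": 0,"az": 0,"hand": -1}
  ]
}}

```text
clock: 16.32
ee_pos: [521.0, 178.0, 74.4]
eef_rot: [0.363, -0.363, -0.607, 0.607]
force: [0.4, 0.3, -1.5]
grip_width: 7.1
```

Call:
{"fn": "send_rows", "kwargs": {
  "series": [
    {"tx": 0,"ty": 0,"tz": -0.0005,"ax": 0,"ay": 0,"az": 0,"hand": -1},
    {"tx": 0,"ty": 0,"tz": -0.001,"ax": 0,"ay": 0,"az": 0,"hand": -1},
    {"tx": 0,"ty": 0,"tz": -0.001,"ax": 0,"ay": 0,"az": 0,"hand": -1}
  ]
}}

```text
clock: 16.57
ee_pos: [521.0, 178.0, 73.4]
eef_rot: [0.363, -0.363, -0.607, 0.607]
force: [-1.0, 0.4, -1.2]
grip_width: 7.0
```

Call:
{"fn": "send_rows", "kwargs": {
  "series": [
    {"tx": 0,"ty": 0,"tz": -0.0005,"ax": 0,"ay": 0,"az": 0,"hand": -1},
    {"tx": 0,"ty": 0,"tz": -0.001,"ax": 0,"ay": 0,"az": 0,"hand": -1},
    {"tx": 0,"ty": 0,"tz": -0.001,"ax": 0,"ay": 0,"az": 0,"hand": -1}
  ]
}}

```text
clock: 16.82
ee_pos: [521.1, 178.1, 72.9]
eef_rot: [0.362, -0.363, -0.607, 0.607]
force: [-1.5, -0.8, 3.7]
grip_width: 7.2
```

Call:
{"fn": "send_rows", "kwargs": {
  "series": [
    {"tx": 0,"ty": 0,"tz": -0.0005,"ax": 0,"ay": 0,"az": 0,"hand": -1},
    {"tx": 0,"ty": 0,"tz": -0.0005,"ax": 0,"ay": 0,"az": 0,"hand": -1},
    {"tx": 0,"ty": 0,"tz": -0.0005,"ax": 0,"ay": 0,"az": 0,"hand": -1}
  ]
}}

```text
clock: 17.07
ee_pos: [521.1, 178.2, 72.9]
eef_rot: [0.362, -0.364, -0.607, 0.607]
force: [-2.4, -0.6, 7.9]
grip_width: 7.0
```

Call:
{"fn": "send_rows", "kwargs": {
  "series": [
    {"tx": 0,"ty": 0,"tz": 0.001,"ax": 0,"ay": 0,"az": 0,"hand": -1},
    {"tx": 0,"ty": 0,"tz": 0.001,"ax": 0,"ay": 0,"az": 0,"hand": -1},
    {"tx": 0,"ty": 0,"tz": 0.001,"ax": 0,"ay": 0,"az": 0,"hand": -0.7},
    {"tx": 0,"ty": 0,"tz": 0.001,"ax": 0,"ay": 0,"az": 0,"hand": -0.5},
    {"tx": 0,"ty": 0,"tz": 0.001,"ax": 0,"ay": 0,"az": 0,"hand": -0.2},
    {"tx": 0,"ty": 0,"tz": 0.001,"ax": 0,"ay": 0,"az": 0,"hand": 0},
    {"tx": 0,"ty": 0,"tz": 0.001,"ax": 0,"ay": 0,"az": 0,"hand": 0},
    {"tx": 0,"ty": 0,"tz": 0.001,"ax": 0,"ay": 0,"az": 0,"hand": 0}
  ]
}}

```text
clock: 17.73
ee_pos: [521.1, 178.1, 73.0]
eef_rot: [0.363, -0.363, -0.607, 0.607]
force: [-0.5, 0.8, 0.7]
grip_width: 42.8
```

```bash
python3 st.py
python3 - <<'E'
from h import *
s,_=snap('scene','s14')
a=cv2.resize(s[215:275,185:245],(600,600),interpolation=cv2.INTER_CUBIC)
cv2.imwrite('pics/c14.png',a[:,:,::-1])
E
```

```text
F [-0.5  0.8  0.7] T [-0.    0.01 -0.01] [521.1 178.1  73. ] 42.8 yaw 118.2 t 17.7333
```

View pics/c14.png

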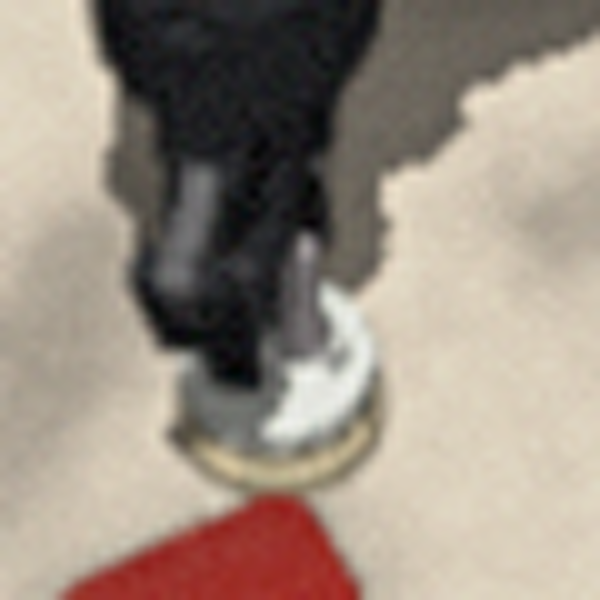

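Disc sits on the ring, with the tab upright at (300,300). Retreat straight up.

Call:
{"fn": "send_rows", "kwargs": {
  "series": [
    {"tx": 0,"ty": 0,"tz": 0.01,"ax": 0,"ay": 0,"az": 0,"hand": 0},
    {"tx": 0,"ty": 0,"tz": 0.025,"ax": 0,"ay": 0,"az": 0,"hand": 0},
    {"tx": 0,"ty": 0,"tz": 0.05,"ax": 0,"ay": 0,"az": 0,"hand": 0},
    {"tx": 0,"ty": 0,"tz": 0.09,"ax": 0,"ay": 0,"az": 0,"hand": 0},
    {"tx": 0,"ty": 0,"tz": 0.13,"ax": 0,"ay": 0,"az": 0,"hand": 0},
    {"tx": 0,"ty": 0,"tz": 0.17,"ax": 0,"ay": 0,"az": 0,"hand": 0},
    {"tx": 0,"ty": -0.04,"tz": 0.2,"ax": 0,"ay": 0,"az": 0,"hand": 0},
    {"tx": 0,"ty": -0.08,"tz": 0.2,"ax": 0,"ay": 0,"az": 0,"hand": 0},
    {"tx": 0,"ty": -0.12,"tz": 0.2,"ax": 0,"ay": 0,"az": 0,"hand": 0},
    {"tx": 0,"ty": -0.12,"tz": 0.2,"ax": 0,"ay": 0,"az": 0,"hand": 0},
    {"tx": 0,"ty": -0.12,"tz": 0.2,"ax": 0,"ay": 0,"az": 0,"hand": 0}
  ]
}}

```text
clock: 18.7
ee_pos: [521.2, 54.4, 273.6]
eef_rot: [0.364, -0.366, -0.605, 0.606]
force: [0.7, 0.5, -0.4]
grip_width: 42.5
```

```bash
python3 st.py
python3 - <<'E'
from h import *
s,d=snap('scene','s15');t,dt=snap('top','t15')
a=cv2.resize(s[215:275,185:245],(400,400),interpolation=cv2.INTER_CUBIC)
b=cv2.resize(t[175:235,180:240],(400,400),interpolation=cv2.INTER_CUBIC)
cv2.imwrite('pics/c15.png',np.hstack([a,b])[:,:,::-1])
P=cloud('scene',d)[235:275,190:240].reshape(-1,3)
k=(abs(P[:,0]-521)<40)&(abs(P[:,1]-178)<40)
q=P[k&(P[:,2]>26)&(P[:,2]<38)]; print('disc',len(q),np.median(q[:,2]),cv2.minEnclosingCircle(q[:,:2].astype(np.float32)))
q=P[k&(P[:,2]>60)];print('tab',len(q),q.mean(0),q[:,2].max() if len(q) else '')
E
```

```text
F [ 0.7  0.5 -0.4] T [0.04 0.05 0.02] [521.2  54.4 273.6] 42.5 yaw 117.9 t 18.7
disc 186 31.46455382543229 ((522.4269409179688, 179.65194702148438), 30.198652267456055)
tab 83 [518.90648463 180.18438698  76.01170392] 91.37770563811637
```

View pics/c15.png

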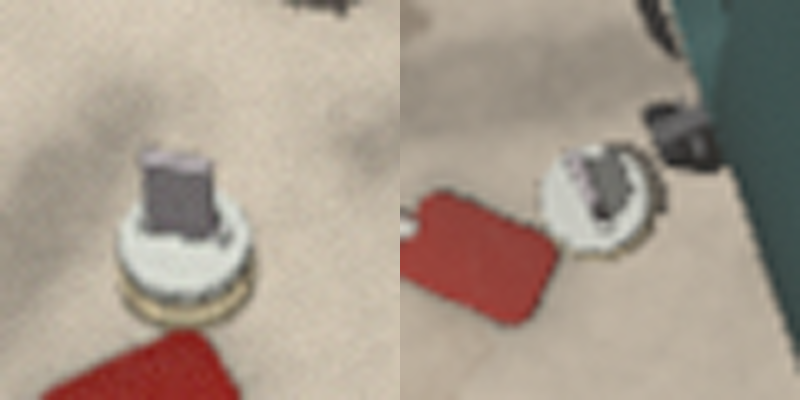

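View pics/s15.png

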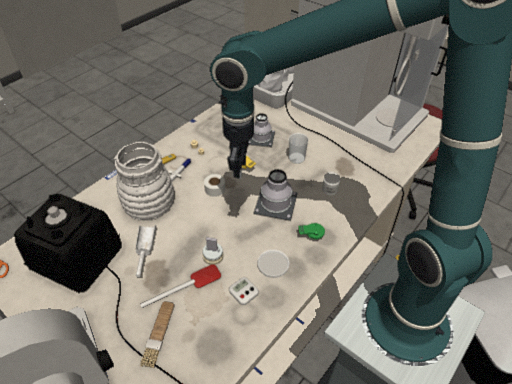

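The cap is seated level on the ring with its tab upright (disc top at z≈31.5 mm, expected 32). The canister is open and nothing else has moved.

```bash
python3 -c "
from bench import robot
print(robot.close_job())"
```

```text
the job is handed in; nothing more can be done
None
```

The vent cap is off the larger steel canister and standing upright on the pale ring. The job was handed in at about 19 s of the 72 s limit; `close_job` reports no verdict.

- **Tab:** I hooked its free end with one finger and lifted it to its stop. Pushing past upright leaned the cap a few millimetres (about 4 N). It sprang back when I eased off, and I then gripped the tab.
- **Press:** The cap bottomed after about 3.5 mm. The force rose with no further travel and reached 24 N for one step, above the 15 to 22 N you suggested but below 42 N.
- **Turn:** I eased to 16–19 N and turned anticlockwise about 92°, until a slight resisting torque (0.12–0.15 N m) appeared. I took that as the stop and went no further. It was felt only as torque, because the arm blocked the camera view.
- **Lift-off and placing:** The cap rose with the spring and lifted straight out. It touched the ring at the expected height; I pressed to about 8 N, eased off and let go.
- **Last checks:** The disc top measured 31.5 mm against 32 mm expected. The disc centre is within about 2 mm of the ring centre, inside the 2 mm camera calibration. The tab is upright, and by eye in the last picture the other objects are where they were. The robot was clear of everything at hand-in.

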